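# Fetch the stone holder from behind the eyepieces

## Robot

A 6-joint arm with a two-finger parallel gripper is mounted at the origin on the work surface. World frame = base frame: x ahead of the robot, y to its left, z up, the work surface at z = 0. Lengths are in m, angles in degrees, forces in N, time in s.
With the tool pointing down it reaches from about 0.4 to 0.825 m from the base axis. Payload 7 kg.
Tool frame: the origin (TCP) lies at the very end of the fingers, on their centre line; the grasp point (between the pads) lies 19 mm behind it; z points along the fingers, y is the line along which they close (so a half turn about z gives the same grasp; the last joint's range is limited). The gripper opens to 88 mm and grips with 3 to 60 N. Pads are 19 mm wide; open, the fingers measure 130 mm over their backs; the gripper's body (78 mm by 193 mm) begins 47 mm behind the grasp point.
Start: joints at [-54.654, 20.546, 0.682, 0, -70.136, -16.507], TCP at [0.218, -0.639, 0.227] pointing down, gripper open.
Joint ranges: [-176.03, 176.03], [-82.01, 121.73], [-58.28, 71.71], [-173.87, 95.51], [-174.79, -0.11], [-173.66, 173.66]. Speed limits (degrees/s): [136.94, 136.94, 172.46, 180, 180, 180].

## Interface

Orientations are given as [roll, pitch, yaw] about the fixed x, y, z axes, in that order (R = Rz(yaw) Ry(pitch) Rx(roll)).
In Python, from plant import ctrl, cams, workorder gives the robot as it stands.
- The arm moves only by the tool play_rows, never from a script. Its argument "motion" is a list of rows, each an object of numbers: "x", "y", "z": the shift along the tool's x, y, z normalised to -1 to 1, where 1 is 0.025 m; "rx", "ry", "rz": the turn, a rotation vector about the tool's x, y, z normalised to -1 to 1, where 1 is 4 degrees. A call has 1 to 20 rows; each row shifts and turns the commanded pose from where the row before left it, along the tool's axes as they then stand; what a row does not reach is not made up. A row lasts 1/8 s, in which the tool goes at most 62.5 mm and 10.7 degrees, less where a joint would pass 70% of its speed; a pose out of reach is approached as far as the arm can. A call with a number of a shift or a turn outside -1 to 1 is refused whole. A call with a gripper value outside its range is refused whole. "fingers" is the opening, from -1 (shut) to 1 (fully open), set as the call begins (left out, the last holds). The fingers move at their own pace and stop on an object; the grip force is fixed at half the most. Time passes only in rows, so rows that do not move let the fingers close. It gives the time, the measured TCP pose, the force, the opening and the grip force at its end, in the units of the state.
- ctrl.get_obs(): the state, without advancing time (a new reading comes with each control period).
- cams.snapshot(name): name is "scene" or "top"; returns the picture (400x640x3 uint8, blue, green, red); there is no depth.
- cams.get_calibration(name): a dict with "vertical_fov" (degrees; the focal length in pixels is half the picture's height over the tangent of half this angle, whatever the lens; pixels are square), "cx", "cy" (the principal point, pixels), "k1" (the pictures are not rectified: a ray, as slopes to the right and down, at radius r is drawn at 1 + k1 r^2 times it, then the intrinsics apply), "position" and "rotation" of the camera in the world. Camera axes: x right, y up, looking along -z (the intrinsics and any distortion apply to the point x, -y, -z); pixel columns grow to the right and rows downward; lengths in m; the calibration is good to about 2 mm. A picture is of the moment at which its call begins. get_calibration takes no time and is no camera call.
- workorder.close_job(): hands the job in; it is judged then, once.
The state is a dict: "clock": time; "joint_pos": joint angles; "qvel": joint speeds; "tau": joint torques, N m; "tool_pos": TCP position; "orientation": TCP orientation; "force": force on the tool from outside, world axes, zero at the start; "moment": the same for the moment, N m; "opening": finger opening in m; "gripper_force": force on a finger pad.
Only numpy, scipy, OpenCV 4.12 (cv2) and the standard library are available. Lean on these libraries where they do the work, as an engineer would, in place of code of your own. Each camera call takes 0.05 s, during which the arm holds its last target. There are 200 camera calls.

## Task

Clear the three eyepieces from the tray, leaving them all standing on the green mat, while the stone holder stays where it is; then fetch the stone holder from the tray and set it on the middle of the light stage. Then stand each eyepiece back on the centre of the seat of its own colour. Keep everything upright and leave the small jar on the tray where it stands.

Things in the scene. Friction and masses are not known exactly. Their poses are not given: they have to be found in the camera images.
- eyepiece_blue: loose black microscope eyepiece standing upright, 90 mm tall, about 140 g, with a blue ring around the lens on its top face and a blue band around its waist; lower 35 mm of the barrel 38 mm in diameter, above that 42 mm (grip it there). Starts standing on the seat of its own colour. Origin at the centre of its underside, z up its axis.
- eyepiece_red: loose black microscope eyepiece standing upright, 90 mm tall, about 140 g, with a red ring around the lens on its top face and a red band around its waist; lower 35 mm of the barrel 38 mm in diameter, above that 42 mm (grip it there). Starts standing on the seat of its own colour. Origin at the centre of its underside, z up its axis.
- eyepiece_yellow: loose black microscope eyepiece standing upright, 90 mm tall, about 140 g, with a yellow ring around the lens on its top face and a yellow band around its waist; lower 35 mm of the barrel 38 mm in diameter, above that 42 mm (grip it there). Starts standing on the seat of its own colour. Origin at the centre of its underside, z up its axis.
- seat_blue: fixed flat round blue disc on the tray, the home of the blue eyepiece: 60 mm in diameter, 4 mm thick. Origin at the centre of its underside, on the tray's floor 8 mm above the table; its top is 12 mm above the table. The three seats lie about the stone holder's starting place, 56 mm from it in front (towards the robot) and 60 mm to its left and right; which colour is where varies.
- seat_red: fixed flat round red disc on the tray, the home of the red eyepiece: 60 mm in diameter, 4 mm thick. Origin at the centre of its underside, on the tray's floor 8 mm above the table; its top is 12 mm above the table. The three seats lie about the stone holder's starting place, 56 mm from it in front (towards the robot) and 60 mm to its left and right; which colour is where varies.
- seat_yellow: fixed flat round yellow disc on the tray, the home of the yellow eyepiece: 60 mm in diameter, 4 mm thick. Origin at the centre of its underside, on the tray's floor 8 mm above the table; its top is 12 mm above the table. The three seats lie about the stone holder's starting place, 56 mm from it in front (towards the robot) and 60 mm to its left and right; which colour is where varies.
- holder: loose round black stone holder with a steel line around it and a faceted purple stone on top: disc 40 mm in diameter and 18 mm high, stone 20 mm wide reaching 28 mm above the underside; about 80 g. Starts on the tray's floor, 8 mm above the table, amid the three eyepieces, which leave no room for a gripper until they are cleared away. Origin at the centre of its underside, z up.
- light_stage: fixed cream light stage, 140 mm square, with a round white plate 80 mm in diameter on top and a thin grey 46 mm circle at its middle where the stone holder goes. Flat top 30 mm above the table. Origin at the centre of its underside, z up.
- mat: fixed empty plain green mat, 120 mm by 250 mm, 3 mm thick: the side area for the eyepieces. Origin at the centre of its underside; x along the short side, y along the long side.
- jar: small loose closed glass jar, 28 mm in diameter, 50 mm tall, standing on the tray's floor 78 to 90 mm behind the stone holder's starting place (away from the robot) and up to 45 mm to its left or right; a small grey lens cap, 26 mm across and 9 mm high, lies beside it. To be left where it is. Origin at the centre of its underside, z up.

How it is judged (in metres and radians):
On the way, in this order (a step that is already met when the one before it is completed fails the run):
1. all three eyepieces stand released on the green mat, the stone holder still at its place (x of eyepiece_blue in the frame of mat between -0.055 and 0.055 m and y of eyepiece_blue in the frame of mat between -0.12 and 0.12 m and z of each of eyepiece_blue, eyepiece_red, eyepiece_yellow in the frame of mat below 0.008 m and angle between each of eyepiece_blue, eyepiece_red, eyepiece_yellow's own z axis and vertical below 0.12 rad and linear speed of each of eyepiece_blue, eyepiece_red, eyepiece_yellow below 0.03 m/s and contact force between the fingers and eyepiece_blue below 0.2 N and x of eyepiece_red in the frame of mat between -0.055 and 0.055 m and y of eyepiece_red in the frame of mat between -0.12 and 0.12 m and contact force between the fingers and eyepiece_red below 0.2 N and x of eyepiece_yellow in the frame of mat between -0.055 and 0.055 m and y of eyepiece_yellow in the frame of mat between -0.12 and 0.12 m and contact force between the fingers and eyepiece_yellow below 0.2 N and distance of holder from where it was at the start of the episode below 0.02 m), for 0.2 s.
2. the stone holder stands released on the middle of the light stage, the eyepieces still on the mat (horizontal distance between holder and light_stage below 0.012 m and z of holder in the frame of light_stage below 0.035 m and angle between each of holder, eyepiece_blue, eyepiece_red, eyepiece_yellow's own z axis and vertical below 0.12 rad and linear speed of each of holder, eyepiece_blue, eyepiece_red, eyepiece_yellow below 0.03 m/s and contact force between the fingers and holder below 0.2 N and x of eyepiece_blue in the frame of mat between -0.055 and 0.055 m and y of eyepiece_blue in the frame of mat between -0.12 and 0.12 m and z of each of eyepiece_blue, eyepiece_red, eyepiece_yellow in the frame of mat below 0.008 m and contact force between the fingers and eyepiece_blue below 0.2 N and x of eyepiece_red in the frame of mat between -0.055 and 0.055 m and y of eyepiece_red in the frame of mat between -0.12 and 0.12 m and contact force between the fingers and eyepiece_red below 0.2 N and x of eyepiece_yellow in the frame of mat between -0.055 and 0.055 m and y of eyepiece_yellow in the frame of mat between -0.12 and 0.12 m and contact force between the fingers and eyepiece_yellow below 0.2 N), for 0.2 s.
At the end, for the whole second after the job is handed in: Each eyepiece stands upright (within 7 degrees) on the seat of its own colour, within 12 mm of its centre; the stone holder stands on the light stage within 12 mm of its middle; all are released and at rest; the jar stands upright within 30 mm of where it was (horizontal distance between eyepiece_blue and seat_blue below 0.012 m and z of eyepiece_blue in the frame of seat_blue below 0.008 m and angle between each of eyepiece_blue, eyepiece_red, eyepiece_yellow, holder's own z axis and vertical below 0.12 rad and linear speed of each of eyepiece_blue, eyepiece_red, eyepiece_yellow, holder below 0.03 m/s and contact force between the fingers and eyepiece_blue below 0.2 N and horizontal distance between eyepiece_red and seat_red below 0.012 m and z of eyepiece_red in the frame of seat_red below 0.008 m and contact force between the fingers and eyepiece_red below 0.2 N and horizontal distance between eyepiece_yellow and seat_yellow below 0.012 m and z of eyepiece_yellow in the frame of seat_yellow below 0.008 m and contact force between the fingers and eyepiece_yellow below 0.2 N and horizontal distance between holder and light_stage below 0.012 m and z of holder in the frame of light_stage below 0.035 m and contact force between the fingers and holder below 0.2 N and distance of jar from where it was at the start of the episode below 0.03 m and angle between jar's own z axis and vertical below 0.15 rad); the robot touches nothing.
It fails at once if an eyepiece is tipped over (angle between any of eyepiece_blue, eyepiece_red, eyepiece_yellow's own z axis and vertical above 0.8 rad).
It fails at once if the stone holder is tipped over (angle between holder's own z axis and vertical above 0.8 rad).
It fails at once if the jar is knocked over or moved away (angle between jar's own z axis and vertical above 0.6 rad or distance of jar from where it was at the start of the episode above 0.04 m).
It also fails if it takes over 144 s, if anything falls off the work surface, if the arm or the gripper's body presses on something with over 40 N, if the wrist force passes 120 N, or if a joint passes its speed limit or range.

## Working session

There is one attempt and no reset: what is moved stays moved. The work goes in short steps, Python scripts to look and compute and a tool call to move; the robot and the scene stay as the last step left them, time stands still between calls to the robot, and variables do not carry over. Pictures are saved under pics/ and viewed, at most 14 in all, crops included, and the job is handed in when it is done.

Besides the shell and the picture viewer there is one more tool, called by a JSON object that holds its "fn" and its "kwargs", one argument or row to a line. play_rows: Moves the arm, as the interface text tells. Its arguments: {"type":"object","properties":{"motion":{"type":"array"},"fingers":{"type":"number"}},"required":["motion"]}

```bash
mkdir -p pics; ls
python3 - <<'E'
from plant import ctrl,cams
import cv2
print(ctrl.get_obs())
for n in("scene","top"):
    print(n,cams.get_calibration(n)); cv2.imwrite(f"pics/{n}0.png",cams.snapshot(n))
E
```

```text
pics
{'clock': 0.0, 'joint_pos': array([-5.46556678e+01,  2.05905010e+01,  6.32540845e-01, -1.90670902e-02,
       -7.01364996e+01, -1.65064267e+01]), 'qvel': array([ 0.03114207,  0.05513893,  0.10942922,  0.04768955,  0.06935021,
       -0.04821053]), 'tau': array([ 9.13797812e-04, -5.82720208e+01,  2.93062913e+01,  6.99699104e+00,
        6.91094989e-03, -1.58930366e-04]), 'tool_pos': array([ 0.21774856, -0.63838221,  0.22562719]), 'orientation': array([ 1.79904340e+02, -9.65506667e-03, -1.61168580e+02]), 'force': array([ 0.85804394,  0.42760267, -0.81420824]), 'moment': array([ 0.01097139,  0.00292949, -0.0274927 ]), 'gripper_force': 0.0, 'opening': 0.08747807312254452}
scene {'vertical_fov': 53.406347160041705, 'cx': 317.60183422271825, 'cy': 196.59137218550822, 'k1': -0.08725837897858135, 'position': array([1.2337283 , 0.0565965 , 0.61443058]), 'rotation': array([51.04280729,  0.2317855 , 95.57296393])}
top {'vertical_fov': 49.36341520021879, 'cx': 323.2484423310557, 'cy': 197.154673659422, 'k1': -0.03537438222159214, 'position': array([0.37120729, 0.01617908, 1.02614183]), 'rotation': array([  9.36225645,  -1.3444238 , -88.4874826 ])}
```

View pics/scene0.png

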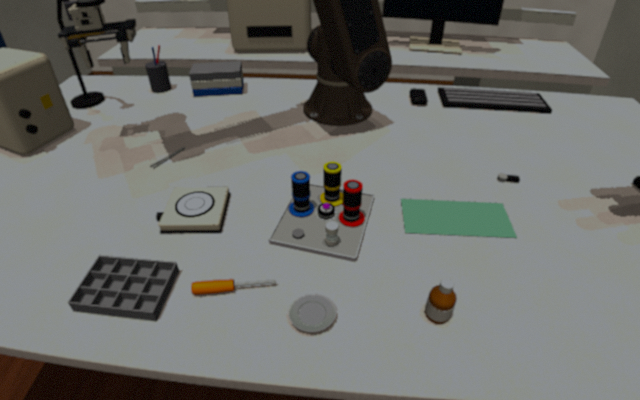

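View pics/top0.png

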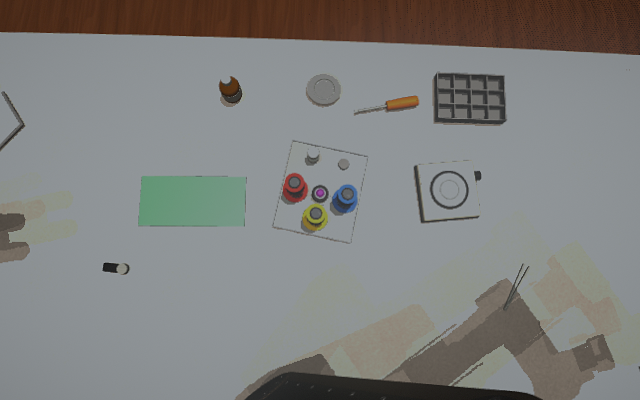

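The scene view shows blue at (300,195), yellow at (332,185), red at (352,203), the holder at (326,210) and the jar at (332,232). The top view shows the mat at (193,201), red at (294,187), yellow at (316,216), blue at (346,198) and the stage at (449,189). I'll enlarge the tray area.

```bash
cat > h.py <<'E'
import numpy as np, cv2
from scipy.spatial.transform import Rotation as R
from plant import ctrl,cams
class Cam:
    def __init__(s,n):
        c=cams.get_calibration(n); s.n=n; s.f=200/np.tan(np.radians(c['vertical_fov'])/2)
        s.K=np.array([[s.f,0,c['cx']],[0,s.f,c['cy']],[0,0,1]]); s.d=np.array([c['k1'],0,0,0.])
        s.p=np.array(c['position']); s.R=R.from_euler('xyz',c['rotation'],degrees=True).as_matrix()@np.diag([1,-1,-1])
    def ray(s,uv):
        q=cv2.undistortPoints(np.float64([[uv]]),s.K,s.d)[0,0]
        return s.R@np.array([q[0],q[1],1])
    def onz(s,uv,z):
        r=s.ray(uv); return s.p+r*(z-s.p[2])/r[2]
    def px(s,P):
        return cv2.projectPoints(np.float64([np.atleast_2d(P)]),cv2.Rodrigues(s.R.T)[0],-s.R.T@s.p,s.K,s.d)[0][:,0]
def tri(ca,ua,cb,ub):
    a,b=ca.ray(ua),cb.ray(ub); a/=np.linalg.norm(a); b/=np.linalg.norm(b)
    t=np.linalg.lstsq(np.c_[a,-b],cb.p-ca.p,rcond=None)[0]
    A,B=ca.p+a*t[0],cb.p+b*t[1]; return (A+B)/2,np.linalg.norm(A-B)
def snap(n,path=None):
    im=cams.snapshot(n)
    if path: cv2.imwrite(path,im)
    return im
HUE={'red':[(0,8),(172,180)],'yellow':[(22,34)],'blue':[(98,125)],'green':[(50,80)],'purple':[(135,160)]}
def blobs(im,col,smin=110,vmin=50,amin=6):
    h=cv2.cvtColor(im,cv2.COLOR_BGR2HSV); m=0
    for lo,hi in HUE[col]: m=m|cv2.inRange(h,(lo,smin,vmin),(hi,255,255))
    n,_,st,ce=cv2.connectedComponentsWithStats(m)
    return m,[(st[i].tolist(),ce[i].round(2).tolist()) for i in range(1,n) if st[i][4]>=amin]
E
python3 - <<'E'
from h import *
a=cv2.imread('pics/scene0.png');b=cv2.imread('pics/top0.png')
A=cv2.resize(a[150:260,265:385],None,fx=5,fy=5,interpolation=cv2.INTER_CUBIC)
B=cv2.resize(b[135:245,268:372],None,fx=5,fy=5,interpolation=cv2.INTER_CUBIC)
cv2.imwrite('pics/sc1.png',A);cv2.imwrite('pics/tc1.png',B)
for n,im in(('scene',a),('top',b)):
    for c in HUE: print(n,c,blobs(im,c,60 if c=='green' else 110)[1])
E
```

```text
scene red [([156, 58, 3, 6, 13], [157.08, 60.38]), ([344, 180, 18, 13, 147], [352.41, 186.61]), ([343, 203, 17, 8, 48], [350.9, 207.54]), ([339, 211, 26, 16, 206], [351.67, 219.76])]
scene yellow [([40, 93, 13, 17, 131], [46.01, 100.99]), ([324, 161, 17, 13, 135], [331.84, 167.71]), ([324, 185, 16, 6, 49], [331.41, 188.06]), ([320, 192, 24, 15, 156], [332.27, 199.35]), ([194, 284, 11, 3, 14], [199.07, 284.86])]
scene blue [([193, 87, 49, 9, 310], [217.88, 90.96]), ([292, 171, 18, 13, 124], [300.14, 177.63]), ([294, 197, 12, 4, 19], [298.95, 198.53]), ([289, 202, 25, 15, 169], [300.4, 210.51])]
scene green [([401, 199, 115, 39, 3544], [455.96, 218.05])]
scene purple [([322, 203, 8, 6, 38], [325.79, 205.58])]
top red [([496, 21, 3, 7, 10], [497.3, 24.0]), ([584, 23, 6, 4, 6], [586.5, 24.33]), ([618, 25, 8, 15, 35], [621.69, 31.97]), ([627, 27, 4, 4, 6], [628.5, 28.67]), ([461, 28, 3, 5, 6], [462.0, 30.0]), ([552, 28, 4, 6, 7], [553.29, 30.86]), ([636, 29, 2, 5, 6], [636.67, 31.33]), ([382, 30, 3, 6, 7], [383.0, 32.57]), ([512, 34, 8, 3, 11], [515.45, 35.09]), ([635, 35, 4, 4, 7], [636.
[... 629 characters left out ...]
, ([533, 40, 6, 9, 18], [536.06, 43.72]), ([594, 41, 5, 7, 9], [595.89, 44.33]), ([621, 41, 9, 12, 40], [624.88, 47.28]), ([530, 42, 4, 4, 8], [531.5, 43.62]), ([569, 42, 13, 9, 32], [573.97, 47.22]), ([540, 44, 4, 5, 11], [542.0, 46.0]), ([580, 44, 4, 4, 6], [581.5, 45.5]), ([585, 47, 12, 5, 24], [589.92, 49.88]), ([612, 47, 4, 6, 7], [613.71, 49.86]), ([597, 48, 4, 4, 6], [598.33, 50.0]), ([283, 173, 25, 29, 342], [294.46, 188.03])]
top yellow [([302, 204, 25, 27, 340], [314.11, 217.73])]
top blue [([333, 185, 24, 27, 311], [345.03, 198.69])]
top green [([138, 176, 106, 50, 4581], [186.3, 200.03]), ([244, 187, 1, 6, 6], [244.0, 189.5])]
top purple [([316, 189, 8, 8, 41], [319.66, 192.63])]
```

View pics/sc1.png

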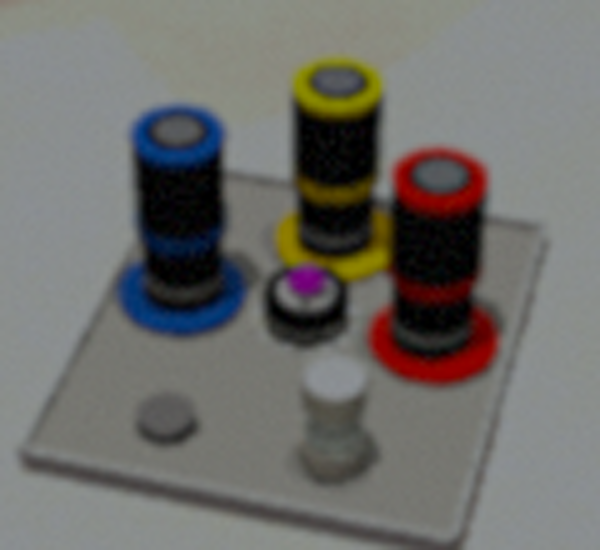

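View pics/tc1.png

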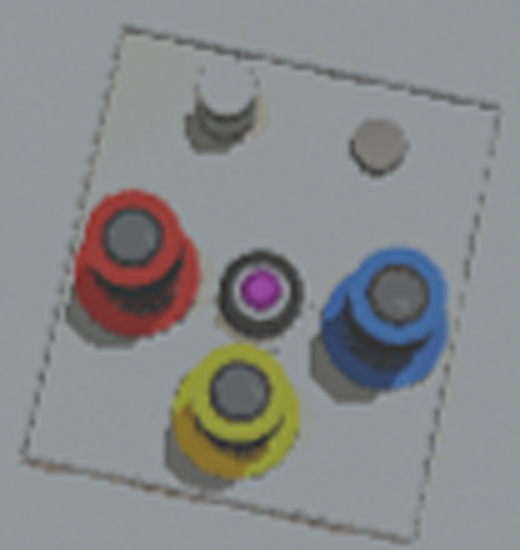

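Scene crop: ring centres are blue (178,130), yellow (337,82) and red (440,175), with the stone at (306,281). Top crop: lens centres are red (132,237), yellow (239,390) and blue (399,294), with the stone at (262,288), the jar at (227,88) and the cap at (379,145). Next I'll measure all of these.

```bash
cat > m.py <<'E'
from h import *
from scipy.optimize import least_squares
U=5
OFF={'scene':(265,150,120,110),'top':(268,135,104,110)}
def up(im,n,off=None):
    x,y,w,h=off or OFF[n]; return cv2.resize(im[y:y+h,x:x+w],None,fx=U,fy=U,interpolation=cv2.INTER_CUBIC)
def back(p,n,off=None):
    o=(off or OFF[n])[:2]; return (np.array(p)+.5)/U-.5+o
def holes(m,amin):
    cs,h=cv2.findContours(m,cv2.RETR_CCOMP,cv2.CHAIN_APPROX_NONE); r=[]
    for c,q in zip(cs,h[0]):
        if q[3]>=0 and cv2.contourArea(c)>amin:
            M=cv2.moments(c); r.append((M['m10']/M['m00'],M['m01']/M['m00'],cv2.contourArea(c)))
    return r
def circ(P,r=None):
    c0=P.mean(0)
    if r: s=least_squares(lambda q:np.hypot(*(P-q).T)-r,c0,loss='soft_l1',f_scale=.001).x; return s,r
    s=least_squares(lambda q:np.hypot(*(P-q[:2]).T)-q[2],[*c0,.03],loss='soft_l1',f_scale=.001).x; return s[:2],s[2]
E
python3 - <<'E'
from m import *
S,T=Cam('scene'),Cam('top'); a=cv2.imread('pics/scene0.png');b=cv2.imread('pics/top0.png')
A,B=up(a,'scene'),up(b,'top')
for c in('red','yellow','blue'):
    ms,mt=blobs(A,c)[0],blobs(B,c)[0]
    hs=min(holes(ms,200),key=lambda q:q[1]);ht=min(holes(mt,200),key=lambda q:q[1])
    us,ut=back(hs[:2],'scene'),back(ht[:2],'top')
    P,e=tri(S,us,T,ut)
    print(c,us.round(1),ut.round(1),'tri',P.round(4),e.round(4),S.onz(us,.102).round(4),T.onz(ut,.102).round(4))
    # seat
    big=max(blobs(A,c,amin=300)[1],key=lambda q:q[0][1])[0]
    x,y,w,h=big[:4]; mm=np.zeros_like(ms); mm[y:y+h,x:x+w]=ms[y:y+h,x:x+w]
    cs=np.vstack(cv2.findContours(mm,cv2.RETR_EXTERNAL,cv2.CHAIN_APPROX_NONE)[0])[:,0]
    cs=cs[cs[:,1]>y+h*.45]
    hull=cv2.convexHull(cs)[:,0]; hull=hull[hull[:,1]>y+h*.5]
    Q=np.array([S.onz(back(p,'scene'),.012)[:2] for p in hull]); print('  seat scene',circ(Q,.03)[0].round(4),circ(Q)[1].round(4))
    ct=np.vstack(cv2.findContours(mt,cv2.RETR_EXTERNAL,cv2.CHAIN_APPROX_NONE)[0])
    hl=cv2.convexHull(ct)[:,0]; hl=hl[hl[:,1]>ht[1]+70]
    Q=np.array([T.onz(back(p,'top'),.012)[:2] for p in hl]); print('  seat top',circ(Q,.03)[0].round(4),circ(Q)[1].round(4))
ps=max(blobs(A,'purple')[1],key=lambda q:q[0][4])[1];pt=max(blobs(B,'purple')[1],key=lambda q:q[0][4])[1]
us,ut=back(ps,'scene'),back(pt,'top'); print('stone',tri(S,us,T,ut),T.onz(ut,.034),S.onz(us,.034))
print('jar',tri(S,back((334,378),'scene'),T,back((227,88),'top')),'cap',tri(S,back((167,408),'scene'),T,back((379,145),'top')))
for C,im in((S,a),(T,b)):
    m=blobs(im,'green',60)[0]; c=max(cv2.findContours(m,0,2)[0],key=cv2.contourArea)
    box=cv2.approxPolyDP(cv2.convexHull(c),5,True)[:,0]
    print('mat',C.n,[C.onz(p,.003)[:2].round(3).tolist() for p in box])
    o=(155,180,80,60) if C is S else (410,155,80,70)
    cv2.imwrite(f'pics/st_{C.n}.png',up(im,'',o))
E
```

```text
red [352.6 184.7] [294.  182.1] tri [0.5554 0.063  0.1015] 0.0005 [0.556  0.0633 0.102 ] [0.5553 0.0627 0.102 ]
  seat scene [0.5599 0.0647] 0.0291
  seat top [0.5566 0.0646] 0.0299
yellow [332.1 165.9] [315.4 212.9] tri [0.4895 0.0147 0.1016] 0.0007 [0.49   0.0151 0.102 ] [0.4894 0.0144 0.102 ]
  seat scene [0.495  0.0156] 0.0281
  seat top [0.4906 0.0161] 0.0301
blue [300.1 175.8] [347.1 193.5] tri [ 0.5338 -0.0526  0.1016] 0.0003 [ 0.5344 -0.0524  0.102 ] [ 0.5338 -0.0528  0.102 ]
  seat scene [ 0.5369 -0.0528] 0.0285
  seat top [ 0.5353 -0.0538] 0.029
stone (array([0.54658841, 0.00594405, 0.03130347]), np.float64(0.0002833427485075359)) [0.54612148 0.00583072 0.034     ] [0.54976138 0.00631929 0.034     ]
jar (array([0.63595116, 0.02422653, 0.05513532]), np.float64(0.0005193548586748264)) cap (array([ 0.6206922 , -0.04860418,  0.01690893]), np.float64(0.0008122125158322678))
mat scene [[0.476, 0.183], [0.469, 0.427], [0.583, 0.429], [0.587, 0.187]]
mat top [[0.579, 0.432], [0.579, 0.19], [0.467, 0.23], [0.463, 0.43]]
```

```bash
python3 -c "
import cv2,numpy as np
a=cv2.imread('pics/st_scene.png');b=cv2.imread('pics/st_top.png')
c=np.zeros((350,800,3),'u1');c[:300,:400]=a;c[:,400:]=b;cv2.imwrite('pics/st.png',c)"
```

```text
(no output)
```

View pics/st.png

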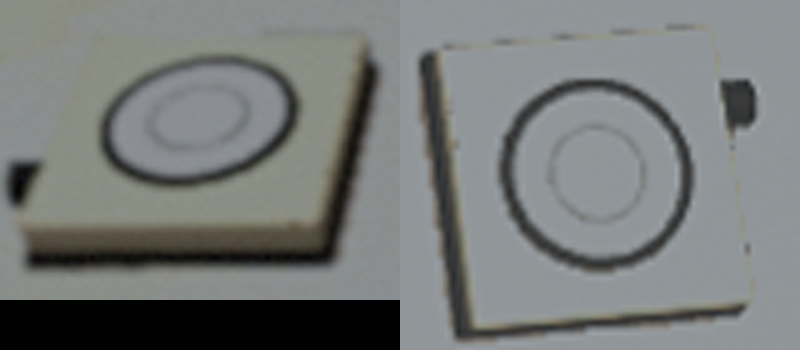

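Stage crop: the dark ring is centred at (200,120) in the scene half and (196,174) in the top half. I'll fit it now and turn the tool to yaw -90, where tool x = -Y, tool y = -X and tool z is down.

Run:
```python
from m import *
S,T=Cam('scene'),Cam('top'); out=[]
for C,o,seed,R0 in((S,(155,180,80,60),(200,120),110),(T,(410,155,80,70),(196,174),115)):
    g=cv2.imread(f'pics/st_{C.n}.png',0).astype(float)
    m=(g<100 if C is T else g<85).astype('u1')*255
    hs=holes(m,4000); print(C.n,hs)
    h=min(hs,key=lambda q:np.hypot(q[0]-seed[0],q[1]-seed[1])); u=back(h[:2],'',o); out.append(u); print(u,C.onz(u,.03))
print(tri(S,out[0],T,out[1]))
```

```text
scene []Traceback (most recent call last):
  File "<stdin>", line 7, in <module>
ValueError: min() iterable argument is empty
```

{"fn": "play_rows", "kwargs": {
  "motion": [
    {"rz": -1},
    {"rz": -1},
    {"rz": -1},
    {"rz": -1},
    {"rz": -1},
    {"rz": -1},
    {"rz": -1},
    {"rz": -1},
    {"rz": -1},
    {"rz": -1},
    {"rz": -1},
    {"rz": -1},
    {"rz": -1},
    {"rz": -1},
    {"rz": -1},
    {"rz": -1},
    {"rz": -1},
    {"rz": -0.79}
  ],
  "fingers": 1
}}

```text
$.motion[0]: bad value
```

{"fn": "play_rows", "kwargs": {
  "motion": [
    {"x": 0,"y": 0,"z": 0,"rx": 0,"ry": 0,"rz": -1},
    {"x": 0,"y": 0,"z": 0,"rx": 0,"ry": 0,"rz": -1}
  ],
  "fingers": 1
}}

```text
clock: 0.35
tool_pos: [0.2178, -0.6386, 0.226]
orientation: [179.9, 0.0, -153.0]
force: [-0.2, 0.4, -0.2]
opening: 0.0874
gripper_force: 0.0
```

Run:
```python
from m import *
S,T=Cam('scene'),Cam('top'); out=[]
for C,o,seed in((S,(155,180,80,60),(200,120)),(T,(410,155,80,70),(196,174))):
    g=cv2.imread(f'pics/st_{C.n}.png',0)
    for th in (40,50,60,70,80,90,100,110):
        hs=[h for h in holes((g<th).astype('u1')*255,4000) if np.hypot(h[0]-seed[0],h[1]-seed[1])<25]
        if hs: break
    print(C.n,th,hs); u=back(hs[0][:2],'',o); out.append(u); print(u,C.onz(u,.03))
print(tri(S,out[0],T,out[1]))
```

```text
scene 100 [(198.2218054264595, 119.03729031115832, 15062.0)]
[194.24436109 203.40745806] [ 0.56580378 -0.29766663  0.03      ]
top 60 [(196.7452269233881, 173.1842218806461, 24722.0)]
[448.94904538 189.23684438] [ 0.56384999 -0.29778853  0.03      ]
(array([ 0.56416801, -0.29839015,  0.02854716]), np.float64(0.00028003414815590364))
```

{"fn": "play_rows", "kwargs": {
  "motion": [
    {"x": -1,"y": 0,"z": 0,"rx": 0,"ry": 0,"rz": -1},
    {"x": -1,"y": 0,"z": 0,"rx": 0,"ry": 0,"rz": -1},
    {"x": -1,"y": 0,"z": 0,"rx": 0,"ry": 0,"rz": -1},
    {"x": -1,"y": 0,"z": 0,"rx": 0,"ry": 0,"rz": -1},
    {"x": -1,"y": 0,"z": 0,"rx": 0,"ry": 0,"rz": -1},
    {"x": -1,"y": 0,"z": 0,"rx": 0,"ry": 0,"rz": -1},
    {"x": -1,"y": 0,"z": 0,"rx": 0,"ry": 0,"rz": -1},
    {"x": -1,"y": 0,"z": 0,"rx": 0,"ry": 0,"rz": -1},
    {"x": -1,"y": 0,"z": 0,"rx": 0,"ry": 0,"rz": -1},
    {"x": -1,"y": 0,"z": 0,"rx": 0,"ry": 0,"rz": -1},
    {"x": -1,"y": 0,"z": 0,"rx": 0,"ry": 0,"rz": -1},
    {"x": -1,"y": 0,"z": 0,"rx": 0,"ry": 0,"rz": -1},
    {"x": -1,"y": 0,"z": 0,"rx": 0,"ry": 0,"rz": -1},
    {"x": -1,"y": 0,"z": 0,"rx": 0,"ry": 0,"rz": -1},
    {"x": -1,"y": 0,"z": 0,"rx": 0,"ry": 0,"rz": -1},
    {"x": -1,"y": 0,"z": 0,"rx": 0,"ry": 0,"rz": -0.75},
    {"x": 0,"y": 0,"z": 0,"rx": 0,"ry": 0,"rz": 0}
  ]
}}

```text
clock: 2.48
tool_pos: [0.4255, -0.3198, 0.2266]
orientation: [-180.0, 0.0, -90.0]
force: [0.2, -0.0, 0.1]
opening: 0.0878
gripper_force: 0.0
```

{"fn": "play_rows", "kwargs": {
  "motion": [
    {"x": -0.96,"y": -0.325,"z": 0,"rx": 0,"ry": 0,"rz": 0},
    {"x": -0.96,"y": -0.325,"z": 0,"rx": 0,"ry": 0,"rz": 0},
    {"x": -0.96,"y": -0.325,"z": 0,"rx": 0,"ry": 0,"rz": 0},
    {"x": -0.96,"y": -0.325,"z": 0,"rx": 0,"ry": 0,"rz": 0},
    {"x": -0.96,"y": -0.325,"z": 0,"rx": 0,"ry": 0,"rz": 0},
    {"x": -0.96,"y": -0.325,"z": 0,"rx": 0,"ry": 0,"rz": 0},
    {"x": -0.96,"y": -0.325,"z": 0,"rx": 0,"ry": 0,"rz": 0},
    {"x": -0.96,"y": -0.325,"z": 0,"rx": 0,"ry": 0,"rz": 0},
    {"x": -0.96,"y": -0.325,"z": 0,"rx": 0,"ry": 0,"rz": 0},
    {"x": -0.96,"y": -0.325,"z": 0,"rx": 0,"ry": 0,"rz": 0},
    {"x": -0.96,"y": -0.325,"z": 0,"rx": 0,"ry": 0,"rz": 0},
    {"x": -0.96,"y": -0.325,"z": 0,"rx": 0,"ry": 0,"rz": 0},
    {"x": -0.96,"y": -0.325,"z": 0,"rx": 0,"ry": 0,"rz": 0},
    {"x": -0.96,"y": -0.325,"z": 0,"rx": 0,"ry": 0,"rz": 0},
    {"x": -0.96,"y": -0.325,"z": 0,"rx": 0,"ry": 0,"rz": 0},
    {"x": -0.96,"y": -0.325,"z": 0,"rx": 0,"ry": 0,"rz": 0},
    {"x": 0,"y": 0,"z": 0,"rx": 0,"ry": 0,"rz": 0},
    {"x": 0,"y": 0,"z": 0,"rx": 0,"ry": 0,"rz": 0}
  ]
}}

```text
clock: 4.72
tool_pos: [0.5566, 0.0628, 0.2264]
orientation: [180.0, -0.0, -90.1]
force: [-0.8, -0.5, 0.2]
opening: 0.0876
gripper_force: 0.0
```

{"fn": "play_rows", "kwargs": {
  "motion": [
    {"x": 0,"y": 0,"z": 1,"rx": 0,"ry": 0,"rz": 0},
    {"x": 0,"y": 0,"z": 1,"rx": 0,"ry": 0,"rz": 0},
    {"x": 0,"y": 0,"z": 1,"rx": 0,"ry": 0,"rz": 0},
    {"x": 0,"y": 0,"z": 1,"rx": 0,"ry": 0,"rz": 0},
    {"x": 0,"y": 0,"z": 1,"rx": 0,"ry": 0,"rz": 0},
    {"x": 0,"y": 0,"z": 1,"rx": 0,"ry": 0,"rz": 0},
    {"x": 0,"y": 0,"z": 0.6,"rx": 0,"ry": 0,"rz": 0},
    {"x": 0,"y": 0,"z": 0,"rx": 0,"ry": 0,"rz": 0},
    {"x": 0,"y": 0,"z": 0,"rx": 0,"ry": 0,"rz": 0}
  ]
}}

```text
clock: 5.85
tool_pos: [0.5573, 0.0626, 0.0624]
orientation: [-179.9, 0.0, -90.2]
force: [0.1, -0.5, 1.4]
opening: 0.0874
gripper_force: 0.0
```

{"fn": "play_rows", "kwargs": {
  "motion": [
    {"x": 0,"y": 0,"z": 0,"rx": 0,"ry": 0,"rz": 0},
    {"x": 0,"y": 0,"z": 0,"rx": 0,"ry": 0,"rz": 0},
    {"x": 0,"y": 0,"z": 0,"rx": 0,"ry": 0,"rz": 0},
    {"x": 0,"y": 0,"z": 0,"rx": 0,"ry": 0,"rz": 0},
    {"x": 0,"y": 0,"z": 0,"rx": 0,"ry": 0,"rz": 0},
    {"x": 0,"y": 0,"z": 0,"rx": 0,"ry": 0,"rz": 0}
  ],
  "fingers": -1
}}

```text
clock: 6.6
tool_pos: [0.5566, 0.0626, 0.0615]
orientation: [180.0, -0.0, -90.2]
force: [-0.7, 0.1, 0.1]
opening: 0.0416
gripper_force: 30.0
```

{"fn": "play_rows", "kwargs": {
  "motion": [
    {"x": 0,"y": 0,"z": -1,"rx": 0,"ry": 0,"rz": 0},
    {"x": 0,"y": 0,"z": -1,"rx": 0,"ry": 0,"rz": 0},
    {"x": -0.935,"y": 0.0875,"z": 0,"rx": 0,"ry": 0,"rz": 0},
    {"x": -0.935,"y": 0.0875,"z": 0,"rx": 0,"ry": 0,"rz": 0},
    {"x": -0.935,"y": 0.0875,"z": 0,"rx": 0,"ry": 0,"rz": 0},
    {"x": -0.935,"y": 0.0875,"z": 0,"rx": 0,"ry": 0,"rz": 0},
    {"x": -0.935,"y": 0.0875,"z": 0,"rx": 0,"ry": 0,"rz": 0},
    {"x": -0.935,"y": 0.0875,"z": 0,"rx": 0,"ry": 0,"rz": 0},
    {"x": -0.935,"y": 0.0875,"z": 0,"rx": 0,"ry": 0,"rz": 0},
    {"x": -0.935,"y": 0.0875,"z": 0,"rx": 0,"ry": 0,"rz": 0},
    {"x": -0.935,"y": 0.0875,"z": 0,"rx": 0,"ry": 0,"rz": 0},
    {"x": -0.935,"y": 0.0875,"z": 0,"rx": 0,"ry": 0,"rz": 0},
    {"x": -0.935,"y": 0.0875,"z": 0,"rx": 0,"ry": 0,"rz": 0},
    {"x": -0.935,"y": 0.0875,"z": 0,"rx": 0,"ry": 0,"rz": 0},
    {"x": -0.935,"y": 0.0875,"z": 0,"rx": 0,"ry": 0,"rz": 0},
    {"x": -0.935,"y": 0.0875,"z": 0,"rx": 0,"ry": 0,"rz": 0},
    {"x": 0,"y": 0,"z": 0,"rx": 0,"ry": 0,"rz": 0},
    {"x": 0,"y": 0,"z": 0,"rx": 0,"ry": 0,"rz": 0}
  ]
}}

```text
clock: 8.85
tool_pos: [0.5267, 0.39, 0.1113]
orientation: [180.0, -0.0, -90.2]
force: [-0.7, -0.2, -1.5]
opening: 0.0415
gripper_force: 30.0
```

{"fn": "play_rows", "kwargs": {
  "motion": [
    {"x": 0,"y": 0,"z": 0.75,"rx": 0,"ry": 0,"rz": 0},
    {"x": 0,"y": 0,"z": 0.75,"rx": 0,"ry": 0,"rz": 0},
    {"x": 0,"y": 0,"z": 0.5,"rx": 0,"ry": 0,"rz": 0},
    {"x": 0,"y": 0,"z": 0.3,"rx": 0,"ry": 0,"rz": 0},
    {"x": 0,"y": 0,"z": 0,"rx": 0,"ry": 0,"rz": 0},
    {"x": 0,"y": 0,"z": 0,"rx": 0,"ry": 0,"rz": 0}
  ]
}}

```text
clock: 9.6
tool_pos: [0.5272, 0.3902, 0.0545]
orientation: [-180.0, 0.0, -90.2]
force: [-0.5, 1.3, -1.6]
opening: 0.0415
gripper_force: 30.0
```

{"fn": "play_rows", "kwargs": {
  "motion": [
    {"x": 0,"y": 0,"z": 0.08,"rx": 0,"ry": 0,"rz": 0},
    {"x": 0,"y": 0,"z": 0,"rx": 0,"ry": 0,"rz": 0}
  ]
}}

```text
clock: 9.85
tool_pos: [0.5272, 0.3902, 0.0525]
orientation: [-180.0, 0.0, -90.2]
force: [0.3, -0.1, 0.0]
opening: 0.0417
gripper_force: 30.0
```

{"fn": "play_rows", "kwargs": {
  "motion": [
    {"x": 0,"y": 0,"z": 0,"rx": 0,"ry": 0,"rz": 0},
    {"x": 0,"y": 0,"z": 0,"rx": 0,"ry": 0,"rz": 0},
    {"x": 0,"y": 0,"z": 0,"rx": 0,"ry": 0,"rz": 0},
    {"x": 0,"y": 0,"z": 0,"rx": 0,"ry": 0,"rz": 0},
    {"x": 0,"y": 0,"z": -1,"rx": 0,"ry": 0,"rz": 0},
    {"x": 0,"y": 0,"z": -1,"rx": 0,"ry": 0,"rz": 0},
    {"x": 0,"y": 0,"z": -1,"rx": 0,"ry": 0,"rz": 0},
    {"x": 0,"y": 0,"z": -0.5,"rx": 0,"ry": 0,"rz": 0}
  ],
  "fingers": 1
}}

```text
clock: 10.85
tool_pos: [0.5274, 0.3904, 0.1411]
orientation: [-179.9, 0.1, -90.2]
force: [-0.0, -0.1, -0.1]
opening: 0.0873
gripper_force: 0.0
```

{"fn": "play_rows", "kwargs": {
  "motion": [
    {"x": 1,"y": 0.1,"z": 0,"rx": 0,"ry": 0,"rz": 0},
    {"x": 1,"y": 0.1,"z": 0,"rx": 0,"ry": 0,"rz": 0},
    {"x": 1,"y": 0.1,"z": 0,"rx": 0,"ry": 0,"rz": 0},
    {"x": 1,"y": 0.1,"z": 0,"rx": 0,"ry": 0,"rz": 0},
    {"x": 1,"y": 0.1,"z": 0,"rx": 0,"ry": 0,"rz": 0},
    {"x": 1,"y": 0.1,"z": 0,"rx": 0,"ry": 0,"rz": 0},
    {"x": 1,"y": 0.1,"z": 0,"rx": 0,"ry": 0,"rz": 0},
    {"x": 1,"y": 0.1,"z": 0,"rx": 0,"ry": 0,"rz": 0},
    {"x": 1,"y": 0.1,"z": 0,"rx": 0,"ry": 0,"rz": 0},
    {"x": 1,"y": 0.1,"z": 0,"rx": 0,"ry": 0,"rz": 0},
    {"x": 1,"y": 0.1,"z": 0,"rx": 0,"ry": 0,"rz": 0},
    {"x": 1,"y": 0.1,"z": 0,"rx": 0,"ry": 0,"rz": 0},
    {"x": 1,"y": 0.1,"z": 0,"rx": 0,"ry": 0,"rz": 0},
    {"x": 1,"y": 0.1,"z": 0,"rx": 0,"ry": 0,"rz": 0},
    {"x": 1,"y": 0.1,"z": 0,"rx": 0,"ry": 0,"rz": 0},
    {"x": 0,"y": 0,"z": 0,"rx": 0,"ry": 0,"rz": 0},
    {"x": 0,"y": 0,"z": 0,"rx": 0,"ry": 0,"rz": 0}
  ]
}}

```text
clock: 12.98
tool_pos: [0.4885, 0.0147, 0.1397]
orientation: [-180.0, 0.0, -90.2]
force: [0.3, -1.0, 1.1]
opening: 0.0874
gripper_force: 0.0
```

{"fn": "play_rows", "kwargs": {
  "motion": [
    {"x": 0,"y": 0,"z": 1,"rx": 0,"ry": 0,"rz": 0},
    {"x": 0,"y": 0,"z": 1,"rx": 0,"ry": 0,"rz": 0},
    {"x": 0,"y": 0,"z": 1,"rx": 0,"ry": 0,"rz": 0},
    {"x": 0,"y": 0,"z": 0.12,"rx": 0,"ry": 0,"rz": 0},
    {"x": 0,"y": 0,"z": 0,"rx": 0,"ry": 0,"rz": 0},
    {"x": 0,"y": 0,"z": 0,"rx": 0,"ry": 0,"rz": 0}
  ]
}}

```text
clock: 13.72
tool_pos: [0.4892, 0.0155, 0.0625]
orientation: [-179.9, 0.0, -90.1]
force: [-0.1, 0.6, 0.8]
opening: 0.0875
gripper_force: 0.0
```

{"fn": "play_rows", "kwargs": {
  "motion": [
    {"x": 0,"y": 0,"z": 0,"rx": 0,"ry": 0,"rz": 0},
    {"x": 0,"y": 0,"z": 0,"rx": 0,"ry": 0,"rz": 0},
    {"x": 0,"y": 0,"z": 0,"rx": 0,"ry": 0,"rz": 0},
    {"x": 0,"y": 0,"z": 0,"rx": 0,"ry": 0,"rz": 0},
    {"x": 0,"y": 0,"z": 0,"rx": 0,"ry": 0,"rz": 0},
    {"x": 0,"y": 0,"z": 0,"rx": 0,"ry": 0,"rz": 0}
  ],
  "fingers": -1
}}

```text
clock: 14.48
tool_pos: [0.4885, 0.0151, 0.0615]
orientation: [-180.0, 0.0, -90.2]
force: [0.6, -0.4, 0.1]
opening: 0.0418
gripper_force: 30.0
```

{"fn": "play_rows", "kwargs": {
  "motion": [
    {"x": 0,"y": 0,"z": -1,"rx": 0,"ry": 0,"rz": 0},
    {"x": 0,"y": 0,"z": -1,"rx": 0,"ry": 0,"rz": 0},
    {"x": -0.985,"y": -0.12,"z": 0,"rx": 0,"ry": 0,"rz": 0},
    {"x": -0.985,"y": -0.12,"z": 0,"rx": 0,"ry": 0,"rz": 0},
    {"x": -0.985,"y": -0.12,"z": 0,"rx": 0,"ry": 0,"rz": 0},
    {"x": -0.985,"y": -0.12,"z": 0,"rx": 0,"ry": 0,"rz": 0},
    {"x": -0.985,"y": -0.12,"z": 0,"rx": 0,"ry": 0,"rz": 0},
    {"x": -0.985,"y": -0.12,"z": 0,"rx": 0,"ry": 0,"rz": 0},
    {"x": -0.985,"y": -0.12,"z": 0,"rx": 0,"ry": 0,"rz": 0},
    {"x": -0.985,"y": -0.12,"z": 0,"rx": 0,"ry": 0,"rz": 0},
    {"x": -0.985,"y": -0.12,"z": 0,"rx": 0,"ry": 0,"rz": 0},
    {"x": -0.985,"y": -0.12,"z": 0,"rx": 0,"ry": 0,"rz": 0},
    {"x": -0.985,"y": -0.12,"z": 0,"rx": 0,"ry": 0,"rz": 0},
    {"x": -0.985,"y": -0.12,"z": 0,"rx": 0,"ry": 0,"rz": 0},
    {"x": 0,"y": 0,"z": 0,"rx": 0,"ry": 0,"rz": 0},
    {"x": 0,"y": 0,"z": 0,"rx": 0,"ry": 0,"rz": 0}
  ]
}}

```text
clock: 16.48
tool_pos: [0.525, 0.3105, 0.1113]
orientation: [180.0, -0.0, -90.2]
force: [-0.1, -0.8, -1.7]
opening: 0.0415
gripper_force: 29.9
```

{"fn": "play_rows", "kwargs": {
  "motion": [
    {"x": 0,"y": 0,"z": 0.75,"rx": 0,"ry": 0,"rz": 0},
    {"x": 0,"y": 0,"z": 0.75,"rx": 0,"ry": 0,"rz": 0},
    {"x": 0,"y": 0,"z": 0.5,"rx": 0,"ry": 0,"rz": 0},
    {"x": 0,"y": 0,"z": 0.3,"rx": 0,"ry": 0,"rz": 0},
    {"x": 0,"y": 0,"z": 0.06,"rx": 0,"ry": 0,"rz": 0},
    {"x": 0,"y": 0,"z": 0,"rx": 0,"ry": 0,"rz": 0}
  ]
}}

```text
clock: 17.23
tool_pos: [0.5255, 0.3106, 0.053]
orientation: [-180.0, 0.0, -90.2]
force: [-0.2, 0.0, -1.6]
opening: 0.0417
gripper_force: 29.9
```

{"fn": "play_rows", "kwargs": {
  "motion": [
    {"x": 0,"y": 0,"z": 0,"rx": 0,"ry": 0,"rz": 0},
    {"x": 0,"y": 0,"z": 0,"rx": 0,"ry": 0,"rz": 0},
    {"x": 0,"y": 0,"z": 0,"rx": 0,"ry": 0,"rz": 0},
    {"x": 0,"y": 0,"z": 0,"rx": 0,"ry": 0,"rz": 0},
    {"x": 0,"y": 0,"z": -1,"rx": 0,"ry": 0,"rz": 0},
    {"x": 0,"y": 0,"z": -1,"rx": 0,"ry": 0,"rz": 0},
    {"x": 0,"y": 0,"z": -1,"rx": 0,"ry": 0,"rz": 0},
    {"x": 0,"y": 0,"z": -0.5,"rx": 0,"ry": 0,"rz": 0}
  ],
  "fingers": 1
}}

```text
clock: 18.23
tool_pos: [0.5257, 0.3109, 0.1415]
orientation: [-179.9, 0.1, -90.2]
force: [-0.2, 0.6, -1.2]
opening: 0.0875
gripper_force: 0.0
```

{"fn": "play_rows", "kwargs": {
  "motion": [
    {"x": 0.968,"y": -0.024,"z": 0,"rx": 0,"ry": 0,"rz": 0},
    {"x": 0.968,"y": -0.024,"z": 0,"rx": 0,"ry": 0,"rz": 0},
    {"x": 0.968,"y": -0.024,"z": 0,"rx": 0,"ry": 0,"rz": 0},
    {"x": 0.968,"y": -0.024,"z": 0,"rx": 0,"ry": 0,"rz": 0},
    {"x": 0.968,"y": -0.024,"z": 0,"rx": 0,"ry": 0,"rz": 0},
    {"x": 0.968,"y": -0.024,"z": 0,"rx": 0,"ry": 0,"rz": 0},
    {"x": 0.968,"y": -0.024,"z": 0,"rx": 0,"ry": 0,"rz": 0},
    {"x": 0.968,"y": -0.024,"z": 0,"rx": 0,"ry": 0,"rz": 0},
    {"x": 0.968,"y": -0.024,"z": 0,"rx": 0,"ry": 0,"rz": 0},
    {"x": 0.968,"y": -0.024,"z": 0,"rx": 0,"ry": 0,"rz": 0},
    {"x": 0.968,"y": -0.024,"z": 0,"rx": 0,"ry": 0,"rz": 0},
    {"x": 0.968,"y": -0.024,"z": 0,"rx": 0,"ry": 0,"rz": 0},
    {"x": 0.968,"y": -0.024,"z": 0,"rx": 0,"ry": 0,"rz": 0},
    {"x": 0.968,"y": -0.024,"z": 0,"rx": 0,"ry": 0,"rz": 0},
    {"x": 0.968,"y": -0.024,"z": 0,"rx": 0,"ry": 0,"rz": 0},
    {"x": 0,"y": 0,"z": 0,"rx": 0,"ry": 0,"rz": 0},
    {"x": 0,"y": 0,"z": 0,"rx": 0,"ry": 0,"rz": 0}
  ]
}}

```text
clock: 20.35
tool_pos: [0.5331, -0.0529, 0.1401]
orientation: [-180.0, 0.0, -90.2]
force: [-0.2, 0.7, 0.5]
opening: 0.0876
gripper_force: 0.0
```

{"fn": "play_rows", "kwargs": {
  "motion": [
    {"x": 0,"y": 0,"z": 1,"rx": 0,"ry": 0,"rz": 0},
    {"x": 0,"y": 0,"z": 1,"rx": 0,"ry": 0,"rz": 0},
    {"x": 0,"y": 0,"z": 1,"rx": 0,"ry": 0,"rz": 0},
    {"x": 0,"y": 0,"z": 0.12,"rx": 0,"ry": 0,"rz": 0},
    {"x": 0,"y": 0,"z": 0,"rx": 0,"ry": 0,"rz": 0},
    {"x": 0,"y": 0,"z": 0,"rx": 0,"ry": 0,"rz": 0}
  ]
}}

```text
clock: 21.1
tool_pos: [0.534, -0.0523, 0.0632]
orientation: [-179.9, 0.0, -90.1]
force: [0.1, 0.3, 0.1]
opening: 0.0877
gripper_force: 0.0
```

{"fn": "play_rows", "kwargs": {
  "motion": [
    {"x": 0,"y": 0,"z": 0,"rx": 0,"ry": 0,"rz": 0},
    {"x": 0,"y": 0,"z": 0,"rx": 0,"ry": 0,"rz": 0},
    {"x": 0,"y": 0,"z": 0,"rx": 0,"ry": 0,"rz": 0},
    {"x": 0,"y": 0,"z": 0,"rx": 0,"ry": 0,"rz": 0},
    {"x": 0,"y": 0,"z": 0,"rx": 0,"ry": 0,"rz": 0},
    {"x": 0,"y": 0,"z": 0,"rx": 0,"ry": 0,"rz": 0}
  ],
  "fingers": -1
}}

```text
clock: 21.85
tool_pos: [0.5333, -0.0526, 0.062]
orientation: [-180.0, 0.0, -90.2]
force: [0.4, -0.9, -0.1]
opening: 0.0416
gripper_force: 30.0
```

{"fn": "play_rows", "kwargs": {
  "motion": [
    {"x": 0,"y": 0,"z": -1,"rx": 0,"ry": 0,"rz": 0},
    {"x": 0,"y": 0,"z": -1,"rx": 0,"ry": 0,"rz": 0},
    {"x": -0.943,"y": 0.024,"z": 0,"rx": 0,"ry": 0,"rz": 0},
    {"x": -0.943,"y": 0.024,"z": 0,"rx": 0,"ry": 0,"rz": 0},
    {"x": -0.943,"y": 0.024,"z": 0,"rx": 0,"ry": 0,"rz": 0},
    {"x": -0.943,"y": 0.024,"z": 0,"rx": 0,"ry": 0,"rz": 0},
    {"x": -0.943,"y": 0.024,"z": 0,"rx": 0,"ry": 0,"rz": 0},
    {"x": -0.943,"y": 0.024,"z": 0,"rx": 0,"ry": 0,"rz": 0},
    {"x": -0.943,"y": 0.024,"z": 0,"rx": 0,"ry": 0,"rz": 0},
    {"x": -0.943,"y": 0.024,"z": 0,"rx": 0,"ry": 0,"rz": 0},
    {"x": -0.943,"y": 0.024,"z": 0,"rx": 0,"ry": 0,"rz": 0},
    {"x": -0.943,"y": 0.024,"z": 0,"rx": 0,"ry": 0,"rz": 0},
    {"x": -0.943,"y": 0.024,"z": 0,"rx": 0,"ry": 0,"rz": 0},
    {"x": -0.943,"y": 0.024,"z": 0,"rx": 0,"ry": 0,"rz": 0},
    {"x": 0,"y": 0,"z": 0,"rx": 0,"ry": 0,"rz": 0},
    {"x": 0,"y": 0,"z": 0,"rx": 0,"ry": 0,"rz": 0}
  ]
}}

```text
clock: 23.85
tool_pos: [0.5265, 0.2305, 0.1118]
orientation: [180.0, -0.0, -90.1]
force: [-0.1, -1.0, -1.4]
opening: 0.0417
gripper_force: 30.0
```

{"fn": "play_rows", "kwargs": {
  "motion": [
    {"x": 0,"y": 0,"z": 0.75,"rx": 0,"ry": 0,"rz": 0},
    {"x": 0,"y": 0,"z": 0.75,"rx": 0,"ry": 0,"rz": 0},
    {"x": 0,"y": 0,"z": 0.5,"rx": 0,"ry": 0,"rz": 0},
    {"x": 0,"y": 0,"z": 0.3,"rx": 0,"ry": 0,"rz": 0},
    {"x": 0,"y": 0,"z": 0.08,"rx": 0,"ry": 0,"rz": 0},
    {"x": 0,"y": 0,"z": 0,"rx": 0,"ry": 0,"rz": 0}
  ]
}}

```text
clock: 24.6
tool_pos: [0.5271, 0.2304, 0.0531]
orientation: [-180.0, 0.0, -90.2]
force: [-0.4, -0.4, -1.4]
opening: 0.042
gripper_force: 30.0
```

{"fn": "play_rows", "kwargs": {
  "motion": [
    {"x": 0,"y": 0,"z": 0,"rx": 0,"ry": 0,"rz": 0},
    {"x": 0,"y": 0,"z": 0,"rx": 0,"ry": 0,"rz": 0},
    {"x": 0,"y": 0,"z": 0,"rx": 0,"ry": 0,"rz": 0},
    {"x": 0,"y": 0,"z": 0,"rx": 0,"ry": 0,"rz": 0},
    {"x": 0,"y": 0,"z": -1,"rx": 0,"ry": 0,"rz": 0},
    {"x": 0,"y": 0,"z": -1,"rx": 0,"ry": 0,"rz": 0},
    {"x": 0,"y": 0,"z": -1,"rx": 0,"ry": 0,"rz": 0},
    {"x": 0,"y": 0,"z": -0.5,"rx": 0,"ry": 0,"rz": 0}
  ],
  "fingers": 1
}}

```text
clock: 25.6
tool_pos: [0.5273, 0.2307, 0.1415]
orientation: [-179.9, 0.1, -90.2]
force: [0.0, 0.3, -0.3]
opening: 0.0875
gripper_force: 0.0
```

{"fn": "play_rows", "kwargs": {
  "motion": [
    {"x": 1,"y": 0,"z": 0,"rx": 0,"ry": 0,"rz": 0},
    {"x": 1,"y": 0,"z": 0,"rx": 0,"ry": 0,"rz": 0},
    {"x": 1,"y": 0,"z": 0,"rx": 0,"ry": 0,"rz": 0},
    {"x": 1,"y": 0,"z": 0,"rx": 0,"ry": 0,"rz": 0},
    {"x": 1,"y": 0,"z": 0,"rx": 0,"ry": 0,"rz": 0},
    {"x": 1,"y": 0,"z": 0,"rx": 0,"ry": 0,"rz": 0},
    {"x": 1,"y": 0,"z": 0,"rx": 0,"ry": 0,"rz": 0},
    {"x": 1,"y": 0,"z": 0,"rx": 0,"ry": 0,"rz": 0},
    {"x": 1,"y": 0,"z": 0,"rx": 0,"ry": 0,"rz": 0},
    {"x": 1,"y": 0,"z": 0,"rx": 0,"ry": 0,"rz": 0},
    {"x": 1,"y": 0,"z": 0,"rx": 0,"ry": 0,"rz": 0},
    {"x": 1,"y": 0,"z": 0,"rx": 0,"ry": 0,"rz": 0},
    {"x": 1,"y": 0,"z": 0,"rx": 0,"ry": 0,"rz": 0},
    {"x": 1,"y": 0,"z": 0,"rx": 0,"ry": 0,"rz": 0},
    {"x": 1,"y": 0,"z": 0,"rx": 0,"ry": 0,"rz": 0},
    {"x": 1,"y": 0,"z": 0,"rx": 0,"ry": 0,"rz": 0},
    {"x": 1,"y": 0,"z": 0,"rx": 0,"ry": 0,"rz": 0},
    {"x": 0,"y": 0,"z": 0,"rx": 0,"ry": 0,"rz": 0},
    {"x": 0,"y": 0,"z": 0,"rx": 0,"ry": 0,"rz": 0}
  ]
}}

```text
clock: 27.98
tool_pos: [0.5246, -0.1951, 0.1394]
orientation: [179.9, 0.0, -90.2]
force: [0.3, 0.6, -0.3]
opening: 0.0871
gripper_force: 0.0
```

Run:
```python
from m import *
snap('top','pics/top1.png'); snap('scene','pics/scene1.png')
```

View pics/top1.png

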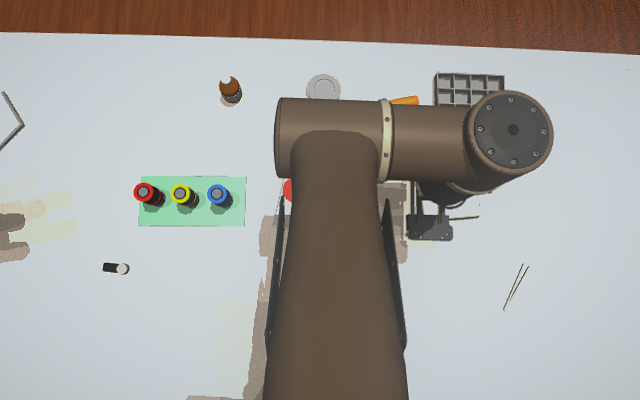

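View pics/scene1.png

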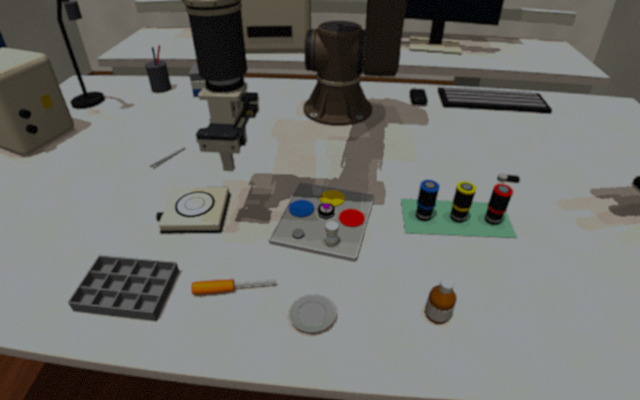

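All three eyepieces stand on the mat, at (428,200), (462,200) and (498,205) in the scene view. The seats are uncovered and the holder is still at (326,210). I'll re-measure the seats and holder from the scene view.

Run:
```python
from m import *
S=Cam('scene'); a=cv2.imread('pics/scene1.png'); A=up(a,'scene'); B0=up(cv2.imread('pics/scene0.png'),'scene')
for c in('red','yellow','blue'):
    m=blobs(A,c,90,40)[0]; cs=max(cv2.findContours(m,0,1)[0],key=cv2.contourArea); h=cv2.convexHull(cs)[:,0]
    Q=np.array([S.onz(back(p,'scene'),.012)[:2] for p in h]); print(c,circ(Q,.03)[0].round(4),[v.round(4) for v in circ(Q)])
for X in(A,B0):
    p=max(blobs(X,'purple')[1],key=lambda q:q[0][4]); print(p, S.onz(back(p[1],'scene'),.0313).round(4))
```

```text
red [0.5582 0.0648] [array([0.5587, 0.0649]), np.float64(0.0312)]
yellow [0.4927 0.0166] [array([0.4926, 0.0162]), np.float64(0.0317)]
blue [ 0.5367 -0.053 ] [array([ 0.5369, -0.053 ]), np.float64(0.0306)]
([285, 268, 43, 27, 861], [305.98, 280.03]) [0.5468 0.0059 0.0313]
([286, 266, 42, 30, 896], [306.47, 279.72]) [0.5466 0.0061 0.0313]
```

{"fn": "play_rows", "kwargs": {
  "motion": [
    {"x": -0.893,"y": -0.098,"z": 0,"rx": 0,"ry": 0,"rz": 0},
    {"x": -0.893,"y": -0.098,"z": 0,"rx": 0,"ry": 0,"rz": 0},
    {"x": -0.893,"y": -0.098,"z": 0,"rx": 0,"ry": 0,"rz": 0},
    {"x": -0.893,"y": -0.098,"z": 0,"rx": 0,"ry": 0,"rz": 0},
    {"x": -0.893,"y": -0.098,"z": 0,"rx": 0,"ry": 0,"rz": 0},
    {"x": -0.893,"y": -0.098,"z": 0,"rx": 0,"ry": 0,"rz": 0},
    {"x": -0.893,"y": -0.098,"z": 0,"rx": 0,"ry": 0,"rz": 0},
    {"x": -0.893,"y": -0.098,"z": 0,"rx": 0,"ry": 0,"rz": 0},
    {"x": -0.893,"y": -0.098,"z": 0,"rx": 0,"ry": 0,"rz": 0},
    {"x": 0,"y": 0,"z": 1,"rx": 0,"ry": 0,"rz": 0},
    {"x": 0,"y": 0,"z": 1,"rx": 0,"ry": 0,"rz": 0},
    {"x": 0,"y": 0,"z": 1,"rx": 0,"ry": 0,"rz": 0},
    {"x": 0,"y": 0,"z": 1,"rx": 0,"ry": 0,"rz": 0},
    {"x": 0,"y": 0,"z": 0,"rx": 0,"ry": 0,"rz": 0},
    {"x": 0,"y": 0,"z": 0,"rx": 0,"ry": 0,"rz": 0}
  ]
}}

```text
clock: 29.95
tool_pos: [0.5487, 0.0066, 0.0409]
orientation: [-180.0, 0.0, -90.1]
force: [0.5, -0.2, 0.1]
opening: 0.088
gripper_force: 0.0
```

{"fn": "play_rows", "kwargs": {
  "motion": [
    {"x": 0,"y": 0.06,"z": 0.5,"rx": 0,"ry": 0,"rz": 0},
    {"x": 0,"y": 0,"z": 0.48,"rx": 0,"ry": 0,"rz": 0},
    {"x": 0,"y": 0,"z": 0,"rx": 0,"ry": 0,"rz": 0},
    {"x": 0,"y": 0,"z": 0,"rx": 0,"ry": 0,"rz": 0}
  ]
}}

```text
clock: 30.45
tool_pos: [0.5468, 0.0061, 0.0155]
orientation: [180.0, -0.0, -90.2]
force: [-0.4, -0.8, 1.2]
opening: 0.0876
gripper_force: 0.0
```

{"fn": "play_rows", "kwargs": {
  "motion": [
    {"x": 0,"y": 0,"z": 0,"rx": 0,"ry": 0,"rz": 0},
    {"x": 0,"y": 0,"z": 0,"rx": 0,"ry": 0,"rz": 0},
    {"x": 0,"y": 0,"z": 0,"rx": 0,"ry": 0,"rz": 0},
    {"x": 0,"y": 0,"z": 0,"rx": 0,"ry": 0,"rz": 0},
    {"x": 0,"y": 0,"z": 0,"rx": 0,"ry": 0,"rz": 0},
    {"x": 0,"y": 0,"z": 0,"rx": 0,"ry": 0,"rz": 0}
  ],
  "fingers": -1
}}

```text
clock: 31.2
tool_pos: [0.5467, 0.0062, 0.0156]
orientation: [180.0, 0.0, -90.2]
force: [-0.5, 0.4, -0.3]
opening: 0.0393
gripper_force: 30.0
```

{"fn": "play_rows", "kwargs": {
  "motion": [
    {"x": 0,"y": 0,"z": -1,"rx": 0,"ry": 0,"rz": 0},
    {"x": 0,"y": 0,"z": -1,"rx": 0,"ry": 0,"rz": 0},
    {"x": 0,"y": 0,"z": -1,"rx": 0,"ry": 0,"rz": 0},
    {"x": 0.936,"y": -0.058,"z": 0,"rx": 0,"ry": 0,"rz": 0},
    {"x": 0.936,"y": -0.058,"z": 0,"rx": 0,"ry": 0,"rz": 0},
    {"x": 0.936,"y": -0.058,"z": 0,"rx": 0,"ry": 0,"rz": 0},
    {"x": 0.936,"y": -0.058,"z": 0,"rx": 0,"ry": 0,"rz": 0},
    {"x": 0.936,"y": -0.058,"z": 0,"rx": 0,"ry": 0,"rz": 0},
    {"x": 0.936,"y": -0.058,"z": 0,"rx": 0,"ry": 0,"rz": 0},
    {"x": 0.936,"y": -0.058,"z": 0,"rx": 0,"ry": 0,"rz": 0},
    {"x": 0.936,"y": -0.058,"z": 0,"rx": 0,"ry": 0,"rz": 0},
    {"x": 0.936,"y": -0.058,"z": 0,"rx": 0,"ry": 0,"rz": 0},
    {"x": 0.936,"y": -0.058,"z": 0,"rx": 0,"ry": 0,"rz": 0},
    {"x": 0.936,"y": -0.058,"z": 0,"rx": 0,"ry": 0,"rz": 0},
    {"x": 0.936,"y": -0.058,"z": 0,"rx": 0,"ry": 0,"rz": 0},
    {"x": 0.936,"y": -0.058,"z": 0,"rx": 0,"ry": 0,"rz": 0},
    {"x": 0,"y": 0,"z": 0,"rx": 0,"ry": 0,"rz": 0},
    {"x": 0,"y": 0,"z": 0,"rx": 0,"ry": 0,"rz": 0}
  ]
}}

```text
clock: 33.45
tool_pos: [0.5643, -0.2978, 0.0902]
orientation: [180.0, 0.0, -90.2]
force: [0.2, -0.2, -1.7]
opening: 0.0388
gripper_force: 30.0
```

{"fn": "play_rows", "kwargs": {
  "motion": [
    {"x": 0,"y": 0,"z": 0.7,"rx": 0,"ry": 0,"rz": 0},
    {"x": 0,"y": 0,"z": 0.7,"rx": 0,"ry": 0,"rz": 0},
    {"x": 0,"y": 0,"z": 0.4,"rx": 0,"ry": 0,"rz": 0},
    {"x": 0,"y": 0,"z": 0.2,"rx": 0,"ry": 0,"rz": 0},
    {"x": 0,"y": 0,"z": 0,"rx": 0,"ry": 0,"rz": 0},
    {"x": 0,"y": 0,"z": 0,"rx": 0,"ry": 0,"rz": 0}
  ]
}}

```text
clock: 34.2
tool_pos: [0.5651, -0.2982, 0.041]
orientation: [-180.0, -0.0, -90.2]
force: [0.5, 0.4, -0.1]
opening: 0.0387
gripper_force: 30.0
```

{"fn": "play_rows", "kwargs": {
  "motion": [
    {"x": 0,"y": 0,"z": 0.1,"rx": 0,"ry": 0,"rz": 0},
    {"x": 0,"y": 0,"z": 0,"rx": 0,"ry": 0,"rz": 0},
    {"x": 0,"y": 0,"z": 0,"rx": 0,"ry": 0,"rz": 0}
  ]
}}

```text
clock: 34.58
tool_pos: [0.5647, -0.2981, 0.0382]
orientation: [-180.0, -0.0, -90.2]
force: [0.2, -0.5, -0.6]
opening: 0.039
gripper_force: 30.0
```

```bash
python3 -c "
from plant import ctrl
o=ctrl.get_obs();print(o['force'],o['tool_pos'])"
```

```text
[ 0.24671359 -0.50584516 -0.60627157] [ 0.56474313 -0.29809031  0.03819425]
```

{"fn": "play_rows", "kwargs": {
  "motion": [
    {"x": 0,"y": 0,"z": 0,"rx": 0,"ry": 0,"rz": 0},
    {"x": 0,"y": 0,"z": 0,"rx": 0,"ry": 0,"rz": 0},
    {"x": 0,"y": 0,"z": 0,"rx": 0,"ry": 0,"rz": 0},
    {"x": 0,"y": 0,"z": 0,"rx": 0,"ry": 0,"rz": 0},
    {"x": 0,"y": 0,"z": -1,"rx": 0,"ry": 0,"rz": 0},
    {"x": 0,"y": 0,"z": -1,"rx": 0,"ry": 0,"rz": 0},
    {"x": 0,"y": 0,"z": -1,"rx": 0,"ry": 0,"rz": 0},
    {"x": 0,"y": 0,"z": -1,"rx": 0,"ry": 0,"rz": 0},
    {"x": 0,"y": 0,"z": -0.1,"rx": 0,"ry": 0,"rz": 0}
  ],
  "fingers": 1
}}

```text
clock: 35.7
tool_pos: [0.5659, -0.2984, 0.1428]
orientation: [-179.8, -0.1, -90.1]
force: [-0.2, 0.1, -0.5]
opening: 0.0874
gripper_force: 0.0
```

{"fn": "play_rows", "kwargs": {
  "motion": [
    {"x": -1,"y": 0,"z": 0,"rx": 0,"ry": 0,"rz": 0},
    {"x": -1,"y": 0.1,"z": 0,"rx": 0,"ry": 0,"rz": 0},
    {"x": -1,"y": 0.1,"z": 0,"rx": 0,"ry": 0,"rz": 0},
    {"x": -1,"y": 0.1,"z": 0,"rx": 0,"ry": 0,"rz": 0},
    {"x": -1,"y": 0.1,"z": 0,"rx": 0,"ry": 0,"rz": 0},
    {"x": -1,"y": 0.1,"z": 0,"rx": 0,"ry": 0,"rz": 0},
    {"x": -1,"y": 0.1,"z": 0,"rx": 0,"ry": 0,"rz": 0},
    {"x": -1,"y": 0.1,"z": 0,"rx": 0,"ry": 0,"rz": 0},
    {"x": -1,"y": 0.1,"z": 0,"rx": 0,"ry": 0,"rz": 0},
    {"x": -1,"y": 0.1,"z": 0,"rx": 0,"ry": 0,"rz": 0},
    {"x": -1,"y": 0.1,"z": 0,"rx": 0,"ry": 0,"rz": 0},
    {"x": -1,"y": 0.1,"z": 0,"rx": 0,"ry": 0,"rz": 0},
    {"x": -1,"y": 0.1,"z": 0,"rx": 0,"ry": 0,"rz": 0},
    {"x": -1,"y": 0.1,"z": 0,"rx": 0,"ry": 0,"rz": 0},
    {"x": -1,"y": 0.1,"z": 0,"rx": 0,"ry": 0,"rz": 0},
    {"x": -1,"y": 0.1,"z": 0,"rx": 0,"ry": 0,"rz": 0}
  ]
}}

```text
clock: 37.7
tool_pos: [0.5278, 0.1027, 0.1398]
orientation: [179.9, -0.0, -90.2]
force: [-0.1, -0.3, 0.4]
opening: 0.0877
gripper_force: 0.0
```

Run:
```python
from m import *
S,T=Cam('scene'),Cam('top'); a=snap('scene','pics/scene2.png'); b=snap('top','pics/top2.png')
u=[]
for C,im in((S,a),(T,b)):
    p=blobs(im,'purple',90,40,4)[1]; print(C.n,p,[C.onz(q[1],.0535).round(4).tolist() for q in p]); u.append(p)
if u[0] and u[1]: print(tri(S,u[0][0][1],T,u[1][0][1]))
```

```text
scene [([155, 60, 2, 4, 4], [155.25, 61.5]), ([188, 193, 9, 6, 40], [191.98, 195.1])] [[-0.2662, -0.7561, 0.0535], [0.5645, -0.2987, 0.0535]]
top [([449, 184, 8, 7, 46], [452.5, 187.13])] [[0.5645, -0.2988, 0.0535]]
(array([ 0.53143237, -0.26306014,  0.33897373]), np.float64(0.11514427235790002))
```

The holder stands at (0.5645,-0.2988) in both views, which is centred on the stage. Next I'll return the eyepieces, blue first.

{"fn": "play_rows", "kwargs": {
  "motion": [
    {"x": -1,"y": 0,"z": 0,"rx": 0,"ry": 0,"rz": 0},
    {"x": -1,"y": 0,"z": 0,"rx": 0,"ry": 0,"rz": 0},
    {"x": -1,"y": 0,"z": 0,"rx": 0,"ry": 0,"rz": 0},
    {"x": -1,"y": 0,"z": 0,"rx": 0,"ry": 0,"rz": 0},
    {"x": -1,"y": 0,"z": 0,"rx": 0,"ry": 0,"rz": 0},
    {"x": -0.1,"y": 0,"z": 0,"rx": 0,"ry": 0,"rz": 0},
    {"x": 0,"y": 0,"z": 0,"rx": 0,"ry": 0,"rz": 0},
    {"x": 0,"y": 0,"z": 1,"rx": 0,"ry": 0,"rz": 0},
    {"x": 0,"y": 0,"z": 1,"rx": 0,"ry": 0,"rz": 0},
    {"x": 0,"y": 0,"z": 1,"rx": 0,"ry": 0,"rz": 0},
    {"x": 0,"y": 0,"z": 0.45,"rx": 0,"ry": 0,"rz": 0},
    {"x": 0,"y": 0,"z": 0,"rx": 0,"ry": 0,"rz": 0},
    {"x": 0,"y": 0,"z": 0,"rx": 0,"ry": 0,"rz": 0}
  ]
}}

```text
clock: 39.42
tool_pos: [0.5293, 0.2298, 0.0553]
orientation: [-179.9, 0.0, -90.2]
force: [-0.2, -0.5, 0.7]
opening: 0.0878
gripper_force: 0.0
```

{"fn": "play_rows", "kwargs": {
  "motion": [
    {"x": 0,"y": 0,"z": 0,"rx": 0,"ry": 0,"rz": 0},
    {"x": 0,"y": 0,"z": 0,"rx": 0,"ry": 0,"rz": 0},
    {"x": 0,"y": 0,"z": 0,"rx": 0,"ry": 0,"rz": 0},
    {"x": 0,"y": 0,"z": 0,"rx": 0,"ry": 0,"rz": 0},
    {"x": 0,"y": 0,"z": 0,"rx": 0,"ry": 0,"rz": 0},
    {"x": 0,"y": 0,"z": 0,"rx": 0,"ry": 0,"rz": 0}
  ],
  "fingers": -1
}}

```text
clock: 40.17
tool_pos: [0.5286, 0.2295, 0.0543]
orientation: [180.0, -0.0, -90.2]
force: [-0.3, 1.5, 0.1]
opening: 0.0412
gripper_force: 30.0
```

{"fn": "play_rows", "kwargs": {
  "motion": [
    {"x": 0,"y": 0,"z": -1,"rx": 0,"ry": 0,"rz": 0},
    {"x": 0,"y": 0,"z": -1,"rx": 0,"ry": 0,"rz": 0},
    {"x": 0.945,"y": -0.024,"z": 0,"rx": 0,"ry": 0,"rz": 0},
    {"x": 0.945,"y": -0.024,"z": 0,"rx": 0,"ry": 0,"rz": 0},
    {"x": 0.945,"y": -0.024,"z": 0,"rx": 0,"ry": 0,"rz": 0},
    {"x": 0.945,"y": -0.024,"z": 0,"rx": 0,"ry": 0,"rz": 0},
    {"x": 0.945,"y": -0.024,"z": 0,"rx": 0,"ry": 0,"rz": 0},
    {"x": 0.945,"y": -0.024,"z": 0,"rx": 0,"ry": 0,"rz": 0},
    {"x": 0.945,"y": -0.024,"z": 0,"rx": 0,"ry": 0,"rz": 0},
    {"x": 0.945,"y": -0.024,"z": 0,"rx": 0,"ry": 0,"rz": 0},
    {"x": 0.945,"y": -0.024,"z": 0,"rx": 0,"ry": 0,"rz": 0},
    {"x": 0.945,"y": -0.024,"z": 0,"rx": 0,"ry": 0,"rz": 0},
    {"x": 0.945,"y": -0.024,"z": 0,"rx": 0,"ry": 0,"rz": 0},
    {"x": 0.945,"y": -0.024,"z": 0,"rx": 0,"ry": 0,"rz": 0},
    {"x": 0,"y": 0,"z": 0,"rx": 0,"ry": 0,"rz": 0},
    {"x": 0,"y": 0,"z": 0,"rx": 0,"ry": 0,"rz": 0}
  ]
}}

```text
clock: 42.18
tool_pos: [0.5346, -0.0546, 0.1039]
orientation: [180.0, -0.0, -90.2]
force: [-0.3, -0.3, -1.1]
opening: 0.0417
gripper_force: 30.0
```

{"fn": "play_rows", "kwargs": {
  "motion": [
    {"x": 0,"y": 0,"z": 0.7,"rx": 0,"ry": 0,"rz": 0},
    {"x": 0,"y": 0,"z": 0.5,"rx": 0,"ry": 0,"rz": 0},
    {"x": 0,"y": 0,"z": 0.3,"rx": 0,"ry": 0,"rz": 0},
    {"x": 0,"y": 0,"z": 0.1,"rx": 0,"ry": 0,"rz": 0},
    {"x": 0,"y": 0,"z": 0,"rx": 0,"ry": 0,"rz": 0},
    {"x": 0,"y": 0,"z": 0,"rx": 0,"ry": 0,"rz": 0}
  ]
}}

```text
clock: 42.92
tool_pos: [0.5354, -0.0539, 0.0647]
orientation: [-180.0, 0.0, -90.2]
force: [-0.4, -1.0, -2.1]
opening: 0.0417
gripper_force: 30.0
```

{"fn": "play_rows", "kwargs": {
  "motion": [
    {"x": 0,"y": 0,"z": 0.04,"rx": 0,"ry": 0,"rz": 0},
    {"x": 0,"y": 0,"z": 0,"rx": 0,"ry": 0,"rz": 0}
  ]
}}

```text
clock: 43.18
tool_pos: [0.5351, -0.054, 0.0634]
orientation: [-180.0, 0.0, -90.2]
force: [0.3, 0.2, -2.3]
opening: 0.0417
gripper_force: 30.0
```

{"fn": "play_rows", "kwargs": {
  "motion": [
    {"x": 0,"y": 0,"z": 0,"rx": 0,"ry": 0,"rz": 0},
    {"x": 0,"y": 0,"z": 0,"rx": 0,"ry": 0,"rz": 0},
    {"x": 0,"y": 0,"z": 0,"rx": 0,"ry": 0,"rz": 0},
    {"x": 0,"y": 0,"z": 0,"rx": 0,"ry": 0,"rz": 0},
    {"x": 0,"y": 0,"z": -1,"rx": 0,"ry": 0,"rz": 0},
    {"x": 0,"y": 0,"z": -1,"rx": 0,"ry": 0,"rz": 0},
    {"x": 0,"y": 0,"z": -1,"rx": 0,"ry": 0,"rz": 0}
  ],
  "fingers": 1
}}

```text
clock: 44.05
tool_pos: [0.535, -0.054, 0.1391]
orientation: [180.0, -0.0, -90.2]
force: [0.9, 0.5, 0.1]
opening: 0.0875
gripper_force: 0.0
```

{"fn": "play_rows", "kwargs": {
  "motion": [
    {"x": -0.972,"y": 0.03,"z": 0,"rx": 0,"ry": 0,"rz": 0},
    {"x": -0.972,"y": 0.03,"z": 0,"rx": 0,"ry": 0,"rz": 0},
    {"x": -0.972,"y": 0.03,"z": 0,"rx": 0,"ry": 0,"rz": 0},
    {"x": -0.972,"y": 0.03,"z": 0,"rx": 0,"ry": 0,"rz": 0},
    {"x": -0.972,"y": 0.03,"z": 0,"rx": 0,"ry": 0,"rz": 0},
    {"x": -0.972,"y": 0.03,"z": 0,"rx": 0,"ry": 0,"rz": 0},
    {"x": -0.972,"y": 0.03,"z": 0,"rx": 0,"ry": 0,"rz": 0},
    {"x": -0.972,"y": 0.03,"z": 0,"rx": 0,"ry": 0,"rz": 0},
    {"x": -0.972,"y": 0.03,"z": 0,"rx": 0,"ry": 0,"rz": 0},
    {"x": -0.972,"y": 0.03,"z": 0,"rx": 0,"ry": 0,"rz": 0},
    {"x": -0.972,"y": 0.03,"z": 0,"rx": 0,"ry": 0,"rz": 0},
    {"x": -0.972,"y": 0.03,"z": 0,"rx": 0,"ry": 0,"rz": 0},
    {"x": -0.972,"y": 0.03,"z": 0,"rx": 0,"ry": 0,"rz": 0},
    {"x": -0.972,"y": 0.03,"z": 0,"rx": 0,"ry": 0,"rz": 0},
    {"x": -0.972,"y": 0.03,"z": 0,"rx": 0,"ry": 0,"rz": 0},
    {"x": 0,"y": 0,"z": 0,"rx": 0,"ry": 0,"rz": 0},
    {"x": 0,"y": 0,"z": 0,"rx": 0,"ry": 0,"rz": 0}
  ]
}}

```text
clock: 46.18
tool_pos: [0.5247, 0.3107, 0.1381]
orientation: [180.0, -0.0, -90.1]
force: [0.1, -0.1, -0.1]
opening: 0.0876
gripper_force: 0.0
```

{"fn": "play_rows", "kwargs": {
  "motion": [
    {"x": 0,"y": 0,"z": 1,"rx": 0,"ry": 0,"rz": 0},
    {"x": 0,"y": 0,"z": 1,"rx": 0,"ry": 0,"rz": 0},
    {"x": 0,"y": 0,"z": 1,"rx": 0,"ry": 0,"rz": 0},
    {"x": 0,"y": 0,"z": 0.38,"rx": 0,"ry": 0,"rz": 0},
    {"x": 0,"y": 0,"z": 0,"rx": 0,"ry": 0,"rz": 0},
    {"x": 0,"y": 0,"z": 0,"rx": 0,"ry": 0,"rz": 0}
  ]
}}

```text
clock: 46.92
tool_pos: [0.5255, 0.3109, 0.0549]
orientation: [-179.9, 0.1, -90.2]
force: [-0.0, -0.1, -0.2]
opening: 0.0875
gripper_force: 0.0
```

{"fn": "play_rows", "kwargs": {
  "motion": [
    {"x": 0,"y": 0,"z": 0,"rx": 0,"ry": 0,"rz": 0},
    {"x": 0,"y": 0,"z": 0,"rx": 0,"ry": 0,"rz": 0},
    {"x": 0,"y": 0,"z": 0,"rx": 0,"ry": 0,"rz": 0},
    {"x": 0,"y": 0,"z": 0,"rx": 0,"ry": 0,"rz": 0},
    {"x": 0,"y": 0,"z": 0,"rx": 0,"ry": 0,"rz": 0},
    {"x": 0,"y": 0,"z": 0,"rx": 0,"ry": 0,"rz": 0}
  ],
  "fingers": -1
}}

```text
clock: 47.68
tool_pos: [0.5249, 0.3106, 0.0538]
orientation: [-180.0, 0.0, -90.2]
force: [0.3, 0.9, 0.8]
opening: 0.0416
gripper_force: 30.0
```

{"fn": "play_rows", "kwargs": {
  "motion": [
    {"x": 0,"y": 0,"z": -1,"rx": 0,"ry": 0,"rz": 0},
    {"x": 0,"y": 0,"z": -1,"rx": 0,"ry": 0,"rz": 0},
    {"x": 0.983,"y": 0.113,"z": 0,"rx": 0,"ry": 0,"rz": 0},
    {"x": 0.983,"y": 0.113,"z": 0,"rx": 0,"ry": 0,"rz": 0},
    {"x": 0.983,"y": 0.113,"z": 0,"rx": 0,"ry": 0,"rz": 0},
    {"x": 0.983,"y": 0.113,"z": 0,"rx": 0,"ry": 0,"rz": 0},
    {"x": 0.983,"y": 0.113,"z": 0,"rx": 0,"ry": 0,"rz": 0},
    {"x": 0.983,"y": 0.113,"z": 0,"rx": 0,"ry": 0,"rz": 0},
    {"x": 0.983,"y": 0.113,"z": 0,"rx": 0,"ry": 0,"rz": 0},
    {"x": 0.983,"y": 0.113,"z": 0,"rx": 0,"ry": 0,"rz": 0},
    {"x": 0.983,"y": 0.113,"z": 0,"rx": 0,"ry": 0,"rz": 0},
    {"x": 0.983,"y": 0.113,"z": 0,"rx": 0,"ry": 0,"rz": 0},
    {"x": 0.983,"y": 0.113,"z": 0,"rx": 0,"ry": 0,"rz": 0},
    {"x": 0.983,"y": 0.113,"z": 0,"rx": 0,"ry": 0,"rz": 0},
    {"x": 0,"y": 0,"z": 0,"rx": 0,"ry": 0,"rz": 0},
    {"x": 0,"y": 0,"z": 0,"rx": 0,"ry": 0,"rz": 0}
  ]
}}

```text
clock: 49.68
tool_pos: [0.4903, 0.0154, 0.104]
orientation: [-180.0, 0.0, -90.2]
force: [0.1, -0.1, -0.5]
opening: 0.0417
gripper_force: 30.0
```

{"fn": "play_rows", "kwargs": {
  "motion": [
    {"x": 0,"y": 0,"z": 0.7,"rx": 0,"ry": 0,"rz": 0},
    {"x": 0,"y": 0,"z": 0.5,"rx": 0,"ry": 0,"rz": 0},
    {"x": 0,"y": 0,"z": 0.3,"rx": 0,"ry": 0,"rz": 0},
    {"x": 0,"y": 0,"z": 0.13,"rx": 0,"ry": 0,"rz": 0},
    {"x": 0,"y": 0,"z": 0,"rx": 0,"ry": 0,"rz": 0},
    {"x": 0,"y": 0,"z": 0,"rx": 0,"ry": 0,"rz": 0}
  ]
}}

```text
clock: 50.42
tool_pos: [0.4904, 0.0159, 0.0633]
orientation: [-180.0, 0.0, -90.2]
force: [0.4, 1.0, -1.7]
opening: 0.0414
gripper_force: 30.0
```

{"fn": "play_rows", "kwargs": {
  "motion": [
    {"x": 0,"y": 0,"z": 0.01,"rx": 0,"ry": 0,"rz": 0},
    {"x": 0,"y": 0,"z": 0,"rx": 0,"ry": 0,"rz": 0},
    {"x": 0,"y": 0,"z": 0,"rx": 0,"ry": 0,"rz": 0},
    {"x": 0,"y": 0,"z": 0,"rx": 0,"ry": 0,"rz": 0},
    {"x": 0,"y": 0,"z": -1,"rx": 0,"ry": 0,"rz": 0},
    {"x": 0,"y": 0,"z": -1,"rx": 0,"ry": 0,"rz": 0},
    {"x": 0,"y": 0,"z": -1,"rx": 0,"ry": 0,"rz": 0}
  ],
  "fingers": 1
}}

```text
clock: 51.3
tool_pos: [0.49, 0.0157, 0.1386]
orientation: [180.0, -0.0, -90.2]
force: [0.3, -0.1, 0.3]
opening: 0.0875
gripper_force: 0.0
```

{"fn": "play_rows", "kwargs": {
  "motion": [
    {"x": -0.998,"y": -0.095,"z": 0,"rx": 0,"ry": 0,"rz": 0},
    {"x": -0.998,"y": -0.095,"z": 0,"rx": 0,"ry": 0,"rz": 0},
    {"x": -0.998,"y": -0.095,"z": 0,"rx": 0,"ry": 0,"rz": 0},
    {"x": -0.998,"y": -0.095,"z": 0,"rx": 0,"ry": 0,"rz": 0},
    {"x": -0.998,"y": -0.095,"z": 0,"rx": 0,"ry": 0,"rz": 0},
    {"x": -0.998,"y": -0.095,"z": 0,"rx": 0,"ry": 0,"rz": 0},
    {"x": -0.998,"y": -0.095,"z": 0,"rx": 0,"ry": 0,"rz": 0},
    {"x": -0.998,"y": -0.095,"z": 0,"rx": 0,"ry": 0,"rz": 0},
    {"x": -0.998,"y": -0.095,"z": 0,"rx": 0,"ry": 0,"rz": 0},
    {"x": -0.998,"y": -0.095,"z": 0,"rx": 0,"ry": 0,"rz": 0},
    {"x": -0.998,"y": -0.095,"z": 0,"rx": 0,"ry": 0,"rz": 0},
    {"x": -0.998,"y": -0.095,"z": 0,"rx": 0,"ry": 0,"rz": 0},
    {"x": -0.998,"y": -0.095,"z": 0,"rx": 0,"ry": 0,"rz": 0},
    {"x": -0.998,"y": -0.095,"z": 0,"rx": 0,"ry": 0,"rz": 0},
    {"x": -0.998,"y": -0.095,"z": 0,"rx": 0,"ry": 0,"rz": 0},
    {"x": 0,"y": 0,"z": 0,"rx": 0,"ry": 0,"rz": 0},
    {"x": 0,"y": 0,"z": 0,"rx": 0,"ry": 0,"rz": 0}
  ]
}}

```text
clock: 53.42
tool_pos: [0.5266, 0.39, 0.1375]
orientation: [180.0, -0.0, -90.2]
force: [0.2, -0.3, -0.6]
opening: 0.0877
gripper_force: 0.0
```

{"fn": "play_rows", "kwargs": {
  "motion": [
    {"x": 0,"y": 0,"z": 1,"rx": 0,"ry": 0,"rz": 0},
    {"x": 0,"y": 0,"z": 1,"rx": 0,"ry": 0,"rz": 0},
    {"x": 0,"y": 0,"z": 1,"rx": 0,"ry": 0,"rz": 0},
    {"x": 0,"y": 0,"z": 0.38,"rx": 0,"ry": 0,"rz": 0},
    {"x": 0,"y": 0,"z": 0,"rx": 0,"ry": 0,"rz": 0},
    {"x": 0,"y": 0,"z": 0,"rx": 0,"ry": 0,"rz": 0}
  ]
}}

```text
clock: 54.18
tool_pos: [0.5274, 0.3903, 0.0545]
orientation: [-179.9, 0.1, -90.2]
force: [0.2, 0.4, 0.2]
opening: 0.0878
gripper_force: 0.0
```

{"fn": "play_rows", "kwargs": {
  "motion": [
    {"x": 0,"y": 0,"z": 0,"rx": 0,"ry": 0,"rz": 0},
    {"x": 0,"y": 0,"z": 0,"rx": 0,"ry": 0,"rz": 0},
    {"x": 0,"y": 0,"z": 0,"rx": 0,"ry": 0,"rz": 0},
    {"x": 0,"y": 0,"z": 0,"rx": 0,"ry": 0,"rz": 0},
    {"x": 0,"y": 0,"z": 0,"rx": 0,"ry": 0,"rz": 0},
    {"x": 0,"y": 0,"z": 0,"rx": 0,"ry": 0,"rz": 0}
  ],
  "fingers": -1
}}

```text
clock: 54.92
tool_pos: [0.5268, 0.3899, 0.0533]
orientation: [-180.0, -0.0, -90.2]
force: [0.9, 0.8, 0.3]
opening: 0.0414
gripper_force: 30.0
```

{"fn": "play_rows", "kwargs": {
  "motion": [
    {"x": 0,"y": 0,"z": -1,"rx": 0,"ry": 0,"rz": 0},
    {"x": 0,"y": 0,"z": -1,"rx": 0,"ry": 0,"rz": 0},
    {"x": 0.931,"y": -0.089,"z": 0,"rx": 0,"ry": 0,"rz": 0},
    {"x": 0.931,"y": -0.089,"z": 0,"rx": 0,"ry": 0,"rz": 0},
    {"x": 0.931,"y": -0.089,"z": 0,"rx": 0,"ry": 0,"rz": 0},
    {"x": 0.931,"y": -0.089,"z": 0,"rx": 0,"ry": 0,"rz": 0},
    {"x": 0.931,"y": -0.089,"z": 0,"rx": 0,"ry": 0,"rz": 0},
    {"x": 0.931,"y": -0.089,"z": 0,"rx": 0,"ry": 0,"rz": 0},
    {"x": 0.931,"y": -0.089,"z": 0,"rx": 0,"ry": 0,"rz": 0},
    {"x": 0.931,"y": -0.089,"z": 0,"rx": 0,"ry": 0,"rz": 0},
    {"x": 0.931,"y": -0.089,"z": 0,"rx": 0,"ry": 0,"rz": 0},
    {"x": 0.931,"y": -0.089,"z": 0,"rx": 0,"ry": 0,"rz": 0},
    {"x": 0.931,"y": -0.089,"z": 0,"rx": 0,"ry": 0,"rz": 0},
    {"x": 0.931,"y": -0.089,"z": 0,"rx": 0,"ry": 0,"rz": 0},
    {"x": 0.931,"y": -0.089,"z": 0,"rx": 0,"ry": 0,"rz": 0},
    {"x": 0.931,"y": -0.089,"z": 0,"rx": 0,"ry": 0,"rz": 0},
    {"x": 0,"y": 0,"z": 0,"rx": 0,"ry": 0,"rz": 0},
    {"x": 0,"y": 0,"z": 0,"rx": 0,"ry": 0,"rz": 0}
  ]
}}

```text
clock: 57.18
tool_pos: [0.5572, 0.0637, 0.1034]
orientation: [-180.0, 0.0, -90.2]
force: [0.4, 0.2, -2.1]
opening: 0.0413
gripper_force: 30.0
```

{"fn": "play_rows", "kwargs": {
  "motion": [
    {"x": 0,"y": 0,"z": 0.7,"rx": 0,"ry": 0,"rz": 0},
    {"x": 0,"y": 0,"z": 0.5,"rx": 0,"ry": 0,"rz": 0},
    {"x": 0,"y": 0,"z": 0.3,"rx": 0,"ry": 0,"rz": 0},
    {"x": 0,"y": 0,"z": 0.12,"rx": 0,"ry": 0,"rz": 0},
    {"x": 0,"y": 0,"z": 0,"rx": 0,"ry": 0,"rz": 0},
    {"x": 0,"y": 0,"z": 0,"rx": 0,"ry": 0,"rz": 0}
  ]
}}

```text
clock: 57.92
tool_pos: [0.5573, 0.0641, 0.0632]
orientation: [-180.0, 0.0, -90.2]
force: [0.3, 0.2, -1.6]
opening: 0.0411
gripper_force: 30.0
```

Now I'll release, lift and move clear over the mat for a final check.

{"fn": "play_rows", "kwargs": {
  "motion": [
    {"x": 0,"y": 0,"z": 0.02,"rx": 0,"ry": 0,"rz": 0},
    {"x": 0,"y": 0,"z": 0,"rx": 0,"ry": 0,"rz": 0},
    {"x": 0,"y": 0,"z": 0,"rx": 0,"ry": 0,"rz": 0},
    {"x": 0,"y": 0,"z": 0,"rx": 0,"ry": 0,"rz": 0},
    {"x": 0,"y": 0,"z": -1,"rx": 0,"ry": 0,"rz": 0},
    {"x": 0,"y": 0,"z": -1,"rx": 0,"ry": 0,"rz": 0},
    {"x": 0,"y": 0,"z": -1,"rx": 0,"ry": 0,"rz": 0},
    {"x": 0,"y": 0,"z": -1,"rx": 0,"ry": 0,"rz": 0}
  ],
  "fingers": 1
}}

```text
clock: 58.92
tool_pos: [0.557, 0.0639, 0.1632]
orientation: [-180.0, 0.0, -90.2]
force: [0.4, -0.2, -0.2]
opening: 0.0876
gripper_force: 0.0
```

{"fn": "play_rows", "kwargs": {
  "motion": [
    {"x": -1,"y": 0,"z": 0,"rx": 0,"ry": 0,"rz": 0},
    {"x": -1,"y": 0,"z": 0,"rx": 0,"ry": 0,"rz": 0},
    {"x": -1,"y": 0,"z": 0,"rx": 0,"ry": 0,"rz": 0},
    {"x": -1,"y": 0,"z": 0,"rx": 0,"ry": 0,"rz": 0},
    {"x": -1,"y": 0,"z": 0,"rx": 0,"ry": 0,"rz": 0},
    {"x": -1,"y": 0,"z": 0,"rx": 0,"ry": 0,"rz": 0},
    {"x": -1,"y": 0,"z": 0,"rx": 0,"ry": 0,"rz": 0},
    {"x": -1,"y": 0,"z": 0,"rx": 0,"ry": 0,"rz": 0},
    {"x": -1,"y": 0,"z": 0,"rx": 0,"ry": 0,"rz": 0},
    {"x": -1,"y": 0,"z": 0,"rx": 0,"ry": 0,"rz": 0},
    {"x": -1,"y": 0,"z": 0,"rx": 0,"ry": 0,"rz": 0},
    {"x": -1,"y": 0,"z": 0,"rx": 0,"ry": 0,"rz": 0},
    {"x": -1,"y": 0,"z": 0,"rx": 0,"ry": 0,"rz": 0},
    {"x": -1,"y": 0,"z": 0,"rx": 0,"ry": 0,"rz": 0},
    {"x": 0,"y": 0,"z": 0,"rx": 0,"ry": 0,"rz": 0},
    {"x": 0,"y": 0,"z": 0,"rx": 0,"ry": 0,"rz": 0},
    {"x": 0,"y": 0,"z": 0,"rx": 0,"ry": 0,"rz": 0}
  ]
}}

```text
clock: 61.05
tool_pos: [0.5581, 0.4135, 0.1624]
orientation: [180.0, -0.0, -90.2]
force: [0.2, -0.3, -0.3]
opening: 0.0878
gripper_force: 0.0
```

Run:
```python
from m import *
S=Cam('scene'); a=snap('scene','pics/scene3.png'); A=up(a,'scene'); cv2.imwrite('pics/sc3.png',A)
for c in('red','yellow','blue'):
    h=min(holes(blobs(A,c)[0],200),key=lambda q:q[1]); print(c,S.onz(back(h[:2],'scene'),.102).round(4))
print([S.onz(q[1],.0535).round(4).tolist() for q in blobs(a,'purple',90,40,6)[1]])
```

```text
red [0.5577 0.065  0.102 ]
yellow [0.491 0.016 0.102]
blue [ 0.5348 -0.0527  0.102 ]
[[0.5645, -0.299, 0.0535]]
```

View pics/sc3.png

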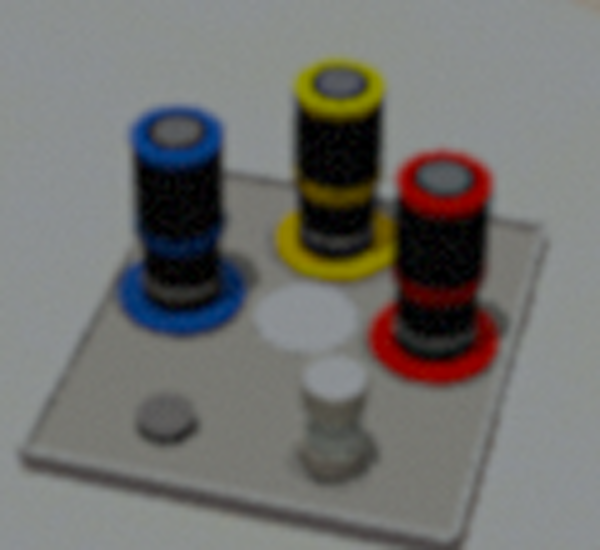

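All three eyepieces stand centred on their own seats, with lens centres at (178,130), (340,82) and (444,178). The jar is still at (334,378), and the holder is on the stage.

```bash
python3 -c "
from plant import workorder
print(workorder.close_job())"
```

```text
the job is handed in; nothing more can be done
None
```

The job is handed in at about 61 s of the 144 s allowed: by my last measurements each eyepiece stands within about 3 mm of its own seat's centre, the stone holder is within about 1 mm of the light stage's middle, and the jar is where it was; the hand-in returned no verdict.

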